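Nest three channel spacers on a bench hook

TASK

The small U-shaped spacer already hangs loosely on the hook. Hang the medium one over it, hollow back toward the stand, and slide both back along the bar until they are fully home against the stop collar; then hang the large one and push it fully home over the medium one. Each time press with a gentle steady push of about 5 N, held about half a second and never over 15 N; leave all three hanging freely and do not disturb the other things on the bench.

Things in the scene. Friction and masses are not known exactly. Their poses are not given: they have to be found in the camera images.
- hook_stand: Grey hook stand fixed on the bench. Origin under its post at bench level; x from bar tip towards post (away from robot), z up. Post 30 (x) x 40, 148 high. A level 12 x 12 mm square steel bar runs from the post along -x at y=0, top face at z=140. Hanging spacers rest with the slot's top on it (lower edge at z=60); nested face plates lie 8 mm apart, 3 mm clear between flanges.
- hook_tip (a point): Front end of the bar, on its centre line, level with the bar's top face (140 mm along -x from the stand's origin, 140 up); axes as the stand. The last 8 mm of the bar rise 8 mm above its top, as an upturned tip 12 mm wide; the bar's underside is 12 mm below this point. A dark stop collar, 36 wide, from 26 below to 14 above the bar top, is clamped on the bar behind.
- stop_search (a point): Point on the bar's top 65 mm behind its tip (in +x of the stand). The stop collar's flat front face, square to the bar, lies 0 to 46 mm behind (+x of) this point, different each time and not reported: find it by feel. The collar is firmly clamped and does not yield; the loosely hanging small spacer resists sliding with only 1 to 3 N.
- spacer_small_center (a point): Small U-shaped steel spacer, 56 wide, 125 tall, hanging on the bar, not yet home. Point: centre of its 8 mm face plate, 62.5 above its lower edge. x: normal to the face, towards the flanges (hollow back); y width; z up. Two 4 mm side flanges reach back to x=+30, lower 95 mm only. Above: grip tab 30 wide, 8 thick. Slot on centre line 15.5 wide, 52 to 80 above lower edge. 160 g
- spacer_medium_center (a point): Medium U-shaped steel spacer, 70 wide, 155 tall, standing on the bench; goes on next, over the small one. Point: centre of its 8 mm face plate, 77.5 above its lower edge. x: normal to the face, towards the flanges (hollow back); y width; z up. Two 4 mm side flanges reach back to x=+30, lower 95 mm only. Above: grip tab 30 wide, 8 thick. Slot on centre line 15.5 wide, 52 to 80 above lower edge. 200 g
- spacer_large_center (a point): Large U-shaped steel spacer, 84 wide, 185 tall, standing on the bench; goes on last, over the medium one. Point: centre of its 8 mm face plate, 92.5 above its lower edge. x: normal to the face, towards the flanges (hollow back); y width; z up. Two 4 mm side flanges reach back to x=+30, lower 95 mm only. Above: grip tab 30 wide, 8 thick. Slot on centre line 15.5 wide, 52 to 80 above lower edge. 240 g
- stator_0: Bystander: stator pack, 58 x 58 x 31 mm, origin at the centre of its underside.
- rotor_1: Bystander: rotor with shaft lying down, 39 x 150 x 39 mm, origin at the centre of its underside.
- casting_0: Bystander: small white casting, 51 x 55 x 42 mm, origin at the centre of its underside.
Not all that is in view belongs to the job. What is shaped like the part that bears spacer_medium_center but blue or green is not meant.

How it is judged:
On the way, in this order (a step that is already met when the one before it is completed fails the run):
1. the medium spacer is nested over the small one and both are pressed home against the stop collar (at least 2.5 N for 0.2 s) (y of spacer_small_center in the frame of hook_stand between -0.006 and 0.006 m and z of spacer_small_center in the frame of hook_stand between 0.1185 and 0.1265 m and angle between each of spacer_small_center, spacer_medium_center's own z axis and vertical below 0.1 rad and x of spacer_small_center in the frame of stop_face between -0.0075 and 0 m and angle between the x axis of each of spacer_small_center, spacer_medium_center and the x axis of hook_stand, either way round below 0.1 rad and y of spacer_medium_center in the frame of hook_stand between -0.006 and 0.006 m and z of spacer_medium_center in the frame of hook_stand between 0.1335 and 0.1415 m and x of spacer_medium_center in the frame of spacer_small_center between -0.0115 and -0.004 m and contact force between spacer_medium and spacer_small above 2.5 N and contact force between spacer_small and stop_collar above 2.5 N), for 0.2 s.
2. the large spacer is nested over the medium one and pressed home against it (at least 2.5 N for 0.2 s) (y of spacer_small_center in the frame of hook_stand between -0.006 and 0.006 m and z of spacer_small_center in the frame of hook_stand between 0.1185 and 0.1265 m and angle between each of spacer_small_center, spacer_medium_center, spacer_large_center's own z axis and vertical below 0.1 rad and x of spacer_small_center in the frame of stop_face between -0.0075 and 0 m and angle between the x axis of each of spacer_small_center, spacer_medium_center, spacer_large_center and the x axis of hook_stand, either way round below 0.1 rad and y of spacer_medium_center in the frame of hook_stand between -0.006 and 0.006 m and z of spacer_medium_center in the frame of hook_stand between 0.1335 and 0.1415 m and x of spacer_medium_center in the frame of spacer_small_center between -0.0115 and -0.004 m and y of spacer_large_center in the frame of hook_stand between -0.006 and 0.006 m and z of spacer_large_center in the frame of hook_stand between 0.1485 and 0.1565 m and x of spacer_large_center in the frame of spacer_medium_center between -0.0115 and -0.004 m and contact force between spacer_large and spacer_medium above 2.5 N), for 0.2 s.
At the end, for the whole second after the job is handed in: All three spacers hang released and at rest on the bar (4 mm of hanging height, 6 mm sideways, 0.10 rad upright and square to the bar): small within 3.5 mm of the stop collar, medium within 3.5 mm of lying on small, large within 3.5 mm of lying on medium (y of spacer_small_center in the frame of hook_stand between -0.006 and 0.006 m and z of spacer_small_center in the frame of hook_stand between 0.1185 and 0.1265 m and angle between each of spacer_small_center, spacer_medium_center, spacer_large_center's own z axis and vertical below 0.1 rad and x of spacer_small_center in the frame of stop_face between -0.0075 and 0 m and angle between the x axis of each of spacer_small_center, spacer_medium_center, spacer_large_center and the x axis of hook_stand, either way round below 0.1 rad and y of spacer_medium_center in the frame of hook_stand between -0.006 and 0.006 m and z of spacer_medium_center in the frame of hook_stand between 0.1335 and 0.1415 m and x of spacer_medium_center in the frame of spacer_small_center between -0.0115 and -0.004 m and y of spacer_large_center in the frame of hook_stand between -0.006 and 0.006 m and z of spacer_large_center in the frame of hook_stand between 0.1485 and 0.1565 m and x of spacer_large_center in the frame of spacer_medium_center between -0.0115 and -0.004 m and linear speed of each of spacer_small, spacer_medium, spacer_large below 0.02 m/s); the robot touches nothing.
It fails at once if a spacer is pressed with more than 22 N against the stand, the collar or another spacer (contact force between any of spacer_small, spacer_medium, spacer_large and hook_stand above 22 N or contact force between spacer_small and spacer_medium above 22 N or contact force between any of spacer_medium, spacer_small and spacer_large above 22 N).
It fails at once if the stator, the rotor or the casting is moved more than 20 mm (distance of any of stator_0, rotor_1, casting_0 from where it was at the start of the episode above 0.02 m).
It also fails if it takes over 64 s, if anything falls off the work surface, if the arm or the gripper's body presses on something with over 40 N, if the wrist force passes 120 N, or if a joint passes its speed limit or range.

ROBOT

A 7-joint arm with a two-finger parallel gripper is mounted at the origin on a cart in front of the work surface, level with it; the furniture and walls round the work are solid. World frame = base frame: x ahead of the robot, y to its left, z up, the work surface at z = 0. Lengths are in m, angles in rad, forces in N, time in s.
With the tool pointing down it reaches from about 0.425 to 0.875 m from the base axis. Payload 4.7 kg.
Tool frame: the origin (TCP) lies at the very end of the fingers, on their centre line; the grasp point (between the pads) lies 19 mm behind it (ctrl.grasp_offset is the distance from the TCP to the grasp point, in m); z points along the fingers, x is the direction in which the jaws open and shut, and the axes are right-handed (so a half turn about z gives the same grasp; the last joint's range is limited). The gripper opens to 85 mm and grips with 20 to 120 N. Pads are 22 mm wide; open, the fingers measure 114 mm over their backs; the gripper's body (76 mm by 85 mm) begins 54 mm behind the grasp point. The pads swing forward as they close: fully open they stand 13 mm farther back than shut.
Start: joints at [-1.11, 0.321, -0.07, 1.45, 0.023, 1.371, -0.057], TCP at [0.281, 0.586, 0.231] pointing down, gripper open.
Joint ranges: [-2.86, 2.86], [-0.3, 2.09], [-1.38, 1.24], [0.06, 2.45], [-1.56, 4.7], [0.09, 2.05], [-2.69, 2.69]. Speed limits (rad/s): [2.57, 2.57, 3.14, 3.14, 3.14, 3.14, 3.14].

INTERFACE

Orientations are given as [roll, pitch, yaw] about the fixed x, y, z axes, in that order (R = Rz(yaw) Ry(pitch) Rx(roll)).
In Python, from cell import ctrl gives the robot as it stands.
- The arm moves only by the shell command python3 -m inch 'ROWS' [FORCE]. ROWS is JSON, a list of rows, each an object of numbers: "x", "y", "z": the shift along the tool's x, y, z in cm; "wx", "wy", "wz": the turn, a rotation vector about the tool's x, y, z in degrees; "fingers": the opening in per cent of the stroke, from 0 (shut) to 100 (fully open). A call has 1 to 10 rows; each row is the pose to reach, as a shift and turn from the pose commanded when the call began, along the tool's axes at that moment; what a row does not reach only later rows make up. A row lasts 1/8 s, in which the tool goes at most 62.5 mm and 10.7 degrees, less where a joint would pass 70% of its speed; a pose out of reach is approached as far as the arm can. A call with a gripper value outside its range is refused whole. The fingers move at their own pace and stop on an object; FORCE is the grip in N (left out, the last holds). Time passes only in rows, so rows that repeat a pose let the fingers close. It gives the time, the measured TCP pose, the force and the opening at its end, in the units of the state.
- ctrl.sense(): the state, without advancing time (a new reading comes with each control period).
- ctrl.read_camera(name): name is "side" or "top" or "wrist"; returns a dict with "color" (420x560x3 uint8, blue, green, red), "z_map" (420x560 float32, m along the optical axis (not along the pixel's ray), 0 where there is no reading), "fx", "fy", "cx", "cy" (pixels), "R" (3x3) and "t" (3): a world point X has camera coordinates R X + t. Camera axes: x right, y down, z forward; pixel columns grow to the right and rows downward; lengths in m; the calibration is good to about 2 mm. A picture is of the moment at which its call begins.
- ctrl.hand_in(): hands the job in, once; it reports no verdict.
Trained networks look in the newest picture that a camera, given by its name, has taken for a name from the list of things; names that differ only in an ending like _2 or _b are one class to them, and where a whole thing is asked for, a point or a joint stands for the part that bears it (a point fixed in the world has none). Each returns a list of dicts, best first, with "score" (0 to 1); they miss things now and then, are a little off and sometimes report something else, mostly with a low value. They report only what shows in the picture. A call takes as long as a camera call. They do not tell look-alikes from the thing itself.
- ctrl.spot_in(camera, thing): "xy" ([column, row] in pixels, amid what is visible of it).
The state is a dict: "t": time; "q": joint angles; "joint_vel": joint speeds; "joint_efforts": joint torques, N m; "position": TCP position; "tool_rot": TCP orientation; "force": force on the tool from outside, world axes, zero at the start; "wrist_torque": the same for the moment, N m; "grip_width": opening from 0.0 (shut) to 1.0 (fully open).
Only numpy, scipy, OpenCV 4.12 (cv2) and the standard library are available. Lean on these libraries where they do the work, as an engineer would, in place of code of your own. Each camera call takes 0.05 s, during which the arm holds its last target.

## Working session

There is one attempt and no reset: what is moved stays moved. The work goes in short steps, Python scripts to look and compute and a shell command to move; the robot and the scene stay as the last step left them, time stands still between calls to the robot, and variables do not carry over. Pictures are saved under pics/ and viewed, and the job is handed in when it is done.

```bash
ls; mkdir -p pics
cat > h.py <<'E'
import numpy as np, cv2
from cell import ctrl
def pix2w(c,u,v,d=None):
    z=c["z_map"][int(round(v)),int(round(u))] if d is None else d
    p=np.array([(u-c["cx"])/c["fx"]*z,(v-c["cy"])/c["fy"]*z,z])
    return np.array(c["R"]).T@(p-np.array(c["t"]))
def cloud(c):
    z=c["z_map"]; v,u=np.indices(z.shape)
    P=np.stack([(u-c["cx"])/c["fx"]*z,(v-c["cy"])/c["fy"]*z,z],-1)
    return (P-np.array(c["t"]))@np.array(c["R"])
E
python3 - <<'E'
from h import *
np.set_printoptions(precision=4,suppress=True)
s=ctrl.sense(); print({k:np.round(v,3) for k,v in s.items()}); print(ctrl.grasp_offset)
import pickle
for n in ["side","top","wrist"]:
    c=ctrl.read_camera(n); cv2.imwrite(f"pics/{n}0.png",c["color"]); pickle.dump(c,open(f"{n}0.pkl","wb"))
    print(n,c["fx"],c["cx"],c["cy"],(-np.array(c["R"]).T@np.array(c["t"])),np.array(c["R"])[2])
    for th in ["hook_stand","hook_tip","spacer_small_center","spacer_medium_center","spacer_large_center"]:
        r=ctrl.spot_in(n,th); print(th,[(round(d["score"],2),np.round(d["xy"],1)) for d in r[:3]])
print(ctrl.sense()["t"])
E
```

```text
pics
{'t': np.float64(0.0), 'q': array([-1.11 ,  0.322, -0.07 ,  1.452,  0.023,  1.371, -0.057]), 'joint_vel': array([ 0.001, -0.001, -0.   , -0.001,  0.001,  0.001, -0.   ]), 'joint_efforts': array([ -0.   , -49.357,  -0.382, -31.434,   0.013,   0.011,  -0.   ]), 'position': array([0.281, 0.586, 0.23 ]), 'tool_rot': array([3.141, 0.002, 1.124]), 'force': array([-0.713, -0.07 ,  0.301]), 'wrist_torque': array([ 0.018, -0.02 , -0.026]), 'grip_width': np.float64(1.002)}
0.0187
side 423.6684484054877 279.60234232791066 211.57417733263 [ 0.6391 -1.2431  0.7502] [-0.0469  0.887  -0.4593]
hook_stand [(0.72, array([295.4, 279.9]))]
hook_tip [(0.96, array([297.4, 278.5]))]
spacer_small_center [(0.6, array([274.5, 259.5]))]
spacer_medium_center [(0.77, array([227.8, 180.9])), (0.72, array([264.3, 190. ])), (0.71, array([238.8, 201.4]))]
spacer_large_center [(0.92, array([266.2, 206.4]))]
top 425.5125315091574 278.24106823111293 203.5962788162004 [ 0.3927 -0.0238  1.1965] [ 0.1484 -0.0095 -0.9889]
hook_stand [(0.95, array([367.1, 181. ]))]
hook_tip []
spacer_small_center [(0.8, array([382.2, 200. ]))]
spacer_medium_center [(0.83, array([118.5, 214.7])), (0.78, array([160.1, 194.8])), (0.69, array([163.4, 226.1]))]
spacer_large_center [(0.58, array([222.1, 220.6]))]
wrist 330.54113852068343 272.7766241745289 209.36110453814098 [0.2193 0.6164 0.375 ] [ 0.2433 -0.1167 -0.9629]
hook_stand []
hook_tip []
spacer_small_center []
spacer_medium_center [(0.96, array([ 75.6, 406.9]))]
spacer_large_center []
0.9
```

View pics/side0.png

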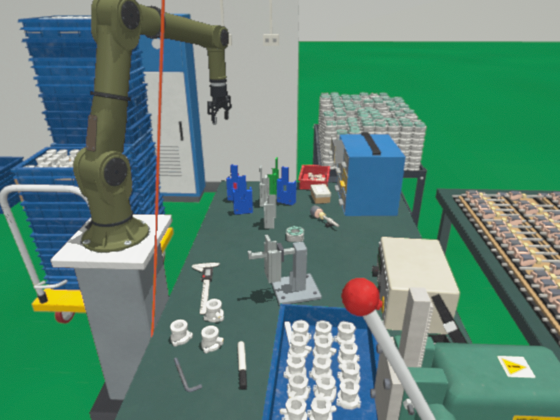

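View pics/top0.png

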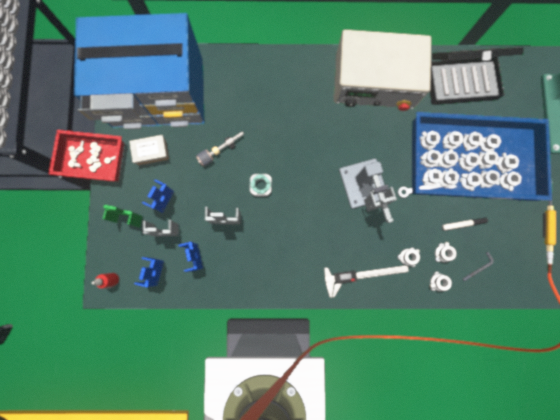

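View pics/wrist0.png

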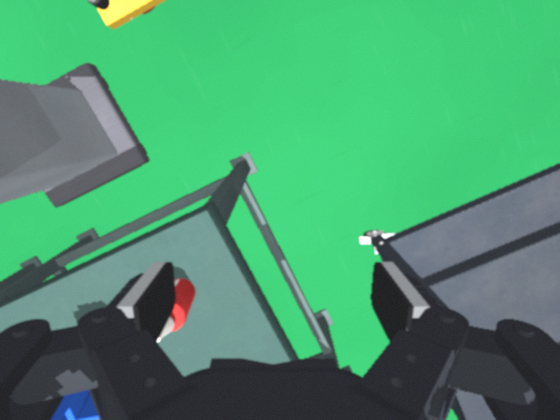

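Run:
```python
import pickle,cv2,numpy as np
c=pickle.load(open("top0.pkl","rb"))["color"]
a=cv2.resize(c[165:305,80:250],None,fx=3,fy=3,interpolation=cv2.INTER_CUBIC)
b=cv2.resize(c[150:230,330:410],None,fx=3.5,fy=3.5,interpolation=cv2.INTER_CUBIC)
o=np.zeros((420,800,3),np.uint8);o[:420,:510]=a;o[:280,515:795]=b
cv2.imwrite("pics/topz.png",o)
c=pickle.load(open("side0.pkl","rb"))["color"]
o=np.zeros((560,800,3),np.uint8)
a=cv2.resize(c[150:240,210:350],None,fx=4,fy=4,interpolation=cv2.INTER_CUBIC)
b=cv2.resize(c[225:305,240:330],None,fx=2.5,fy=2.5,interpolation=cv2.INTER_CUBIC)
o[:360,:560]=a;o[360:560,:225]=b
cv2.imwrite("pics/sidez.png",o)
```

```text
(no output)
```

View pics/topz.png

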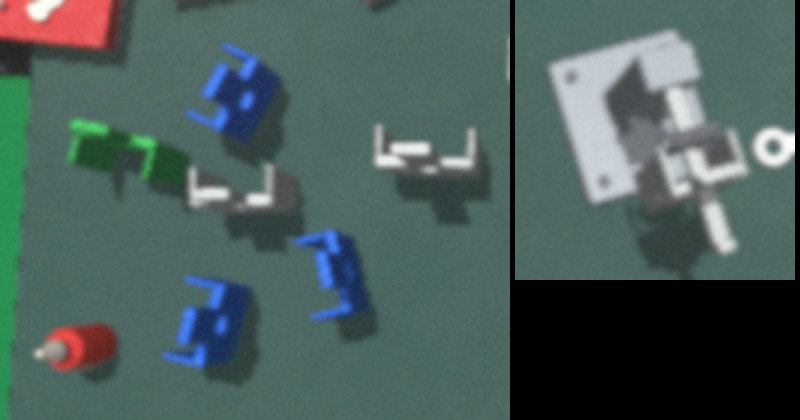

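View pics/sidez.png

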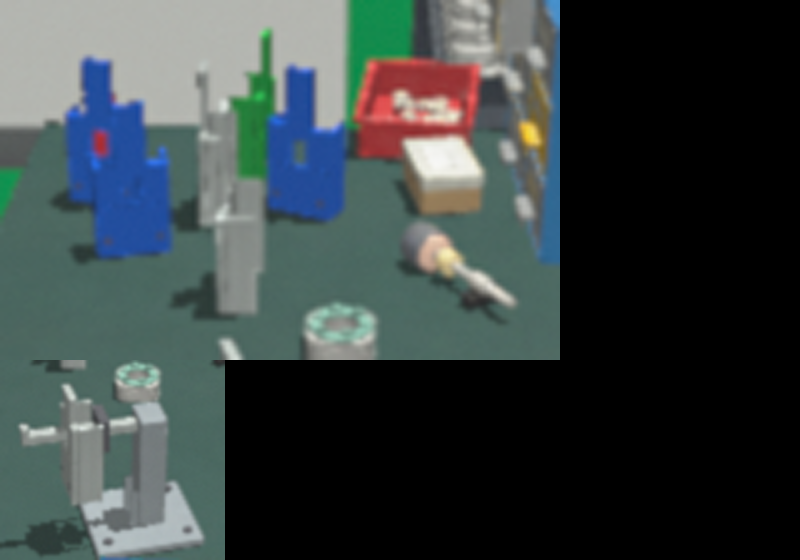

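```bash
cat > m.py <<'E'
from h import *; import pickle
np.set_printoptions(precision=4,suppress=True)
t=pickle.load(open("top0.pkl","rb")); W=cloud(t); col=t["color"].astype(int)
def fit(mask,name):
    P=W[mask]; 
    if len(P)<4: print(name,len(P)); return
    m=P.mean(0); u,s,vt=np.linalg.svd((P-m)[:,:2]); r=cv2.minAreaRect(P[:,:2].astype(np.float32)*1000)
    print(name,len(P),"mean",m,"z",P[:,2].min(),P[:,2].max(),"ang",np.degrees(np.arctan2(vt[0,1],vt[0,0])),"rect",np.round(r[0],1),np.round(r[1],1))
def box(u0,u1,v0,v1):
    b=np.zeros(W.shape[:2],bool); b[v0:v1,u0:u1]=True; return b
gray=(col.max(2)-col.min(2))<40
for n,b,h in [("med",box(138,182,212,245),.155),("large",box(200,245,195,235),.185)]:
    B=b&gray
    fit(B&(abs(W[...,2]-h)<.012),n+" tabtop")
    fit(B&(abs(W[...,2]-.095)<.012),n+" plate top")
    zz=W[B][:,2]; print(np.histogram(zz,np.arange(-.01,.2,.01)))
B=box(340,400,155,225)
for lo,hi in [(.175,.2),(.147,.16),(.13,.147)]:
    fit(B&(W[...,2]>lo)&(W[...,2]<hi),f"stand {lo}-{hi}")
S=B&(W[...,2]>.1); 
for v,u in np.argwhere(S): print(u,v,np.round(W[v,u]*1000).astype(int),col[v,u].mean().astype(int),end="; ")
E
python3 m.py
```

```text
med tabtop 55 mean [0.4841 0.2783 0.1544] z 0.1448927196772987 0.15988426702632086 ang -89.03440886051851 rect [484.3 278.7] [ 7.7 29.6]
med plate top 101 mean [0.4927 0.2711 0.0935] z 0.08334549052505637 0.10191199781336045 ang 91.52586021764746 rect [497.  278.9] [33.  68.8]
(array([313, 724,  35,  35,  20,  30,  29,  25,  27,  30,  74,   4,  11,
        10,   3,   7,  48,   0,   0,   0]), array([-0.01,  0.  ,  0.01,  0.02,  0.03,  0.04,  0.05,  0.06,  0.07,
        0.08,  0.09,  0.1 ,  0.11,  0.12,  0.13,  0.14,  0.15,  0.16,
        0.17,  0.18,  0.19]))
large tabtop 50 mean [0.5178 0.1129 0.1845] z 0.17436974568553723 0.19160103691347888 ang -90.53376028032496 rect [518.1 113.1] [27.9  7.4]
large plate top 117 mean [0.5231 0.1153 0.0941] z 0.08300408086964864 0.10070809250823608 ang -92.21626223168784 rect [530.6 113.7] [83.4 33.1]
(array([ 444, 1000,   23,   13,   17,   28,   23,   13,   23,   20,   99,
          4,   13,    0,   12,    2,   10,    4,    8,   40]), array([-0.01,  0.  ,  0.01,  0.02,  0.03,  0.04,  0.05,  0.06,  0.07,
        0.08,  0.09,  0.1 ,  0.11,  0.12,  0
[... 25631 characters left out ...]
 132] 127; 387 219 [ 513 -306  140] 172; 388 219 [ 512 -306  149] 203; 389 219 [ 512 -309  148] 218; 390 219 [ 512 -311  149] 218; 391 219 [ 512 -314  147] 208; 392 219 [ 512 -317  147] 179; 386 220 [ 511 -306  132] 103; 387 220 [ 511 -307  139] 136; 388 220 [ 509 -306  150] 182; 389 220 [ 509 -308  152] 216; 390 220 [ 509 -311  151] 218; 391 220 [ 510 -315  146] 204; 392 220 [ 509 -315  153] 176; 387 221 [ 509 -307  136] 111; 388 221 [ 507 -307  147] 158; 389 221 [ 507 -308  152] 189; 390 221 [ 507 -310  153] 191; 391 221 [ 507 -313  151] 174; 392 221 [ 507 -317  147] 145; 387 222 [ 506 -307  138] 100; 388 222 [ 505 -308  141] 121; 389 222 [ 506 -312  138] 143; 391 222 [ 393  -24 1197] 128;
```

```bash
cat >> h.py <<'E'
from scipy.spatial.transform import Rotation as Ro
def rows(target,yawdeg,s=None):
    s=s or ctrl.sense()
    R=Ro.from_euler("xyz",s["tool_rot"])
    d=R.inv().apply(np.array(target)-s["position"])*100
    T=Ro.from_euler("xyz",[180,0,yawdeg],degrees=True)
    w=np.degrees((R.inv()*T).as_rotvec())
    print("cm",np.round(d,2),"deg",np.round(w,2)," now",np.round(s["position"],4),np.round(np.degrees(s["tool_rot"]),2),"F",np.round(s["force"],2),"g",round(float(s["grip_width"]),3),"t",float(s["t"]))
E
python3 - <<'E'
from h import *; import pickle
t=pickle.load(open("top0.pkl","rb")); W=cloud(t); col=t["color"].astype(int)
np.set_printoptions(precision=4,suppress=True)
m=(W[...,2]>.125)&(W[...,2]<.25)&(W[...,1]>0.02)&(W[...,0]<.62)
n,l,st,ce=cv2.connectedComponentsWithStats(m.astype(np.uint8))
for i in range(1,n):
    if st[i,4]>8:
        P=W[l==i]; print(st[i,4],P.mean(0),P.min(0),P.max(0),col[l==i].mean(0).astype(int))
# bar line
v,u=np.indices(W.shape[:2])
g=(u>360)&(u<396)&(v>155)&(v<225)&(abs(W[...,2]-.1415)<.006)&(col.mean(2)>175)
xs=W[...,0]; sel=g&(((xs>.516)&(xs<.542))|((xs>.604)&(xs<.622)))&(abs(W[...,1]+.296-.27*(xs-.57))<.012)
P=W[sel]; print(len(P))
x,y=P[:,0],P[:,1]; m_,s_,vt=np.linalg.svd(P[:,:2]-P[:,:2].mean(0)); print("bar",P.mean(0),np.degrees(np.arctan2(vt[0,1],vt[0,0])))
r=cv2.minAreaRect(P[:,:2].astype(np.float32)*1000); print(r)
rows([.484,.2785,.28],90)
E
```

```text
86 [0.5775 0.2781 0.1469] [0.5641 0.2694 0.1252] [0.5928 0.2889 0.1585] [160  88  54]
61 [0.5384 0.378  0.1506] [0.5332 0.3654 0.1254] [0.5446 0.3961 0.1606] [ 87 154  67]
78 [0.5169 0.1122 0.1713] [0.5141 0.099  0.1341] [0.5216 0.1271 0.1916] [167 168 164]
62 [0.4841 0.2772 0.1518] [0.4801 0.264  0.126 ] [0.4882 0.2936 0.1599] [175 176 172]
67 [0.424  0.1833 0.1501] [0.4102 0.1779 0.1259] [0.439  0.1901 0.1597] [183  97  54]
87 [0.3788 0.2916 0.1478] [0.3641 0.2862 0.1258] [0.3933 0.2988 0.1587] [160  86  48]
80
bar [ 0.5654 -0.2963  0.1412] -163.91583331492663
((568.669677734375, -295.4725036621094), (109.01486206054688, 12.818501472473145), 15.539318084716797)
cm [-18.97  31.61  -4.86] deg [  0.   -0.  -25.6]  now [0.2809 0.5862 0.2314] [180.   -0.   64.4] F [-1.25  0.39 -0.48] g 1.002 t 0.9
```

```bash
python3 -m inch '[{"x":-4,"y":6,"z":-5,"wz":-9,"fingers":70},{"x":-8,"y":12,"z":-5,"wz":-18,"fingers":70},{"x":-11,"y":18,"z":-5,"wz":-25.6,"fingers":70},{"x":-15,"y":25,"z":-5,"wz":-25.6,"fingers":70},{"x":-19,"y":31.6,"z":-4.9,"wz":-25.6,"fingers":70},{"x":-19,"y":31.6,"z":-4.9,"wz":-25.6,"fingers":70},{"x":-19,"y":31.6,"z":-4.9,"wz":-25.6,"fingers":70},{"x":-19,"y":31.6,"z":-4.9,"wz":-25.6,"fingers":70}]' 30
python3 - <<'E'
from h import *; import pickle
c=ctrl.read_camera("wrist"); cv2.imwrite("pics/w1.png",c["color"]); pickle.dump(c,open("w1.pkl","wb"))
print([(round(d["score"],2),np.round(d["xy"],1)) for d in ctrl.spot_in("wrist","spacer_medium_center")])
rows([.484,.2785,.13],90)
E
```

```text
[(0.78, array([ 77.5, 408.2]))]
cm [-18.98  31.61  10.14] deg [ 1.00e-02 -1.00e-02 -2.56e+01]  now [0.2809 0.5862 0.2314] [ 1.80e+02 -1.00e-02  6.44e+01] F [ 0.13 -0.17 -0.82] g 0.999 t 1.0validation failed for argument at $[0]...
```

View pics/w1.png

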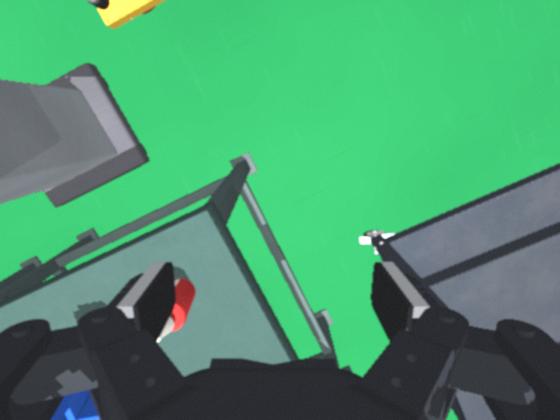

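The picture is unchanged: the call was refused at row 0, so the arm has not moved. I'll retry with all keys present.

```bash
python3 -m inch '[{"x":-4,"y":6,"z":-5,"wx":0,"wy":0,"wz":-9,"fingers":70},{"x":-8,"y":12,"z":-5,"wx":0,"wy":0,"wz":-18,"fingers":70},{"x":-11,"y":18,"z":-5,"wx":0,"wy":0,"wz":-25.6,"fingers":70},{"x":-15,"y":25,"z":-5,"wx":0,"wy":0,"wz":-25.6,"fingers":70},{"x":-19,"y":31.6,"z":-4.9,"wx":0,"wy":0,"wz":-25.6,"fingers":70},{"x":-19,"y":31.6,"z":-4.9,"wx":0,"wy":0,"wz":-25.6,"fingers":70},{"x":-19,"y":31.6,"z":-4.9,"wx":0,"wy":0,"wz":-25.6,"fingers":70},{"x":-19,"y":31.6,"z":-4.9,"wx":0,"wy":0,"wz":-25.6,"fingers":70}]' 30
python3 - <<'E'
from h import *; import pickle
c=ctrl.read_camera("wrist"); cv2.imwrite("pics/w2.png",c["color"]); pickle.dump(c,open("w2.pkl","wb"))
print([(round(d["score"],2),np.round(d["xy"],1)) for d in ctrl.spot_in("wrist","spacer_medium_center")])
rows([.484,.2785,.13],90)
E
```

```text
t: 2.0
position: [0.4837, 0.2784, 0.2804]
tool_rot: [-3.141, -0.001, 1.57]
force: [-0.9, -0.5, -0.2]
grip_width: 0.703
[(0.98, array([374.3, 226.9])), (0.87, array([272.2, 188.6])), (0.84, array([277.8, 255.4])), (0.83, array([297.4,  60.5])), (0.6, array([182.4, 120.3])), (0.48, array([112.8, 221.5]))]
cm [-0.19  0.15 15.03] deg [-0.03 -0.05  0.18]  now [0.4826 0.2803 0.2803] [-1.7997e+02 -5.0000e-02  9.0180e+01] F [0.11 0.51 0.33] g 0.7 t 2.1
```

View pics/w2.png

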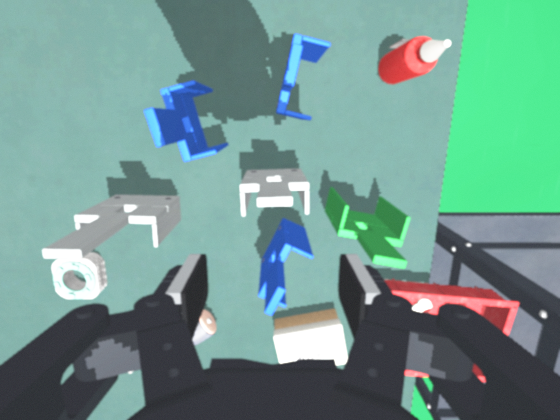

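The gray medium spacer shows at (274,190), tab top at about (275,202), with its hollow toward +x (image down); the large one is at left (115,225).

```bash
cat >> h.py <<'E'
def tab(c,ctr,h,r=.03,tol=.008):
    W=cloud(c); col=c["color"].astype(int)
    m=((col.max(2)-col.min(2))<40)&(abs(W[...,2]-h)<tol)&(abs(W[...,0]-ctr[0])<r)&(abs(W[...,1]-ctr[1])<r)
    P=W[m]; r_=cv2.minAreaRect(P[:,:2].astype(np.float32)*1000)
    q=P[:,:2]-P[:,:2].mean(0); vt=np.linalg.svd(q,full_matrices=False)[2]
    print("tab n",len(P),"mean",np.round(P.mean(0),4),"zmed",np.round(np.median(P[:,2]),4),"rect",np.round(r_[0],1),np.round(r_[1],1),"rang",round(r_[2],1),"pca",round(float(np.degrees(np.arctan2(vt[0,1],vt[0,0]))),1))
E
python3 - <<'E'
from h import *; import pickle
c=pickle.load(open("w2.pkl","rb")); tab(c,(.484,.2785),.155); 
tab(c,(.517,.113),.185,r=.06)
for _ in range(4): s=ctrl.sense(); print(s["position"],s["t"])
E
```

```text
tab n 397 mean [0.4829 0.28   0.155 ] zmed 0.1557 rect [483.8 280.1] [ 8.6 29.7] rang 1.4 pca 92.0
tab n 558 mean [0.5165 0.1165 0.1841] zmed 0.1852 rect [517.7 114.8] [30.9  9.2] rang 89.0 pca 86.9
[0.48260368 0.28029337 0.28029126] 2.1
[0.48260368 0.28029337 0.28029126] 2.1
[0.48260368 0.28029337 0.28029126] 2.1
[0.48260368 0.28029337 0.28029126] 2.1
```

```bash
python3 -m inch '[{"x":0.08,"y":0,"z":5,"wx":0,"wy":0,"wz":-1.2,"fingers":70},{"x":0.08,"y":0,"z":10,"wx":0,"wy":0,"wz":-1.2,"fingers":70},{"x":0.08,"y":0,"z":14.9,"wx":0,"wy":0,"wz":-1.2,"fingers":70},{"x":0.08,"y":0,"z":14.9,"wx":0,"wy":0,"wz":-1.2,"fingers":70},{"x":0.08,"y":0,"z":14.9,"wx":0,"wy":0,"wz":-1.2,"fingers":30},{"x":0.08,"y":0,"z":14.9,"wx":0,"wy":0,"wz":-1.2,"fingers":20},{"x":0.08,"y":0,"z":14.9,"wx":0,"wy":0,"wz":-1.2,"fingers":10},{"x":0.08,"y":0,"z":14.9,"wx":0,"wy":0,"wz":-1.2,"fingers":10},{"x":0.08,"y":0,"z":14.9,"wx":0,"wy":0,"wz":-1.2,"fingers":10}]' 40
```

```text
t: 3.22
position: [0.4853, 0.2801, 0.1342]
tool_rot: [3.138, -0.003, 1.592]
force: [-1.1, -1.0, 6.5]
grip_width: 0.339
```

```bash
python3 -m inch '[{"x":0,"y":0,"z":-3,"wx":0,"wy":0,"wz":0,"fingers":10},{"x":0,"y":0,"z":-8,"wx":0,"wy":0,"wz":0,"fingers":10},{"x":0,"y":0,"z":-14,"wx":0,"wy":0,"wz":0,"fingers":10},{"x":0,"y":0,"z":-20,"wx":0,"wy":0,"wz":0,"fingers":10},{"x":0,"y":0,"z":-20,"wx":0,"wy":0,"wz":0,"fingers":10},{"x":0,"y":0,"z":-20,"wx":0,"wy":0,"wz":0,"fingers":10}]' 40
python3 - <<'E'
from h import *; import pickle
np.set_printoptions(precision=4,suppress=True)
for n in ["wrist","side"]:
    c=ctrl.read_camera(n); cv2.imwrite(f"pics/{n}3.png",c["color"]); pickle.dump(c,open(f"{n}3.pkl","wb"))
th=np.radians(15.8); d=np.array([np.cos(th),np.sin(th)])
print("tip",np.array([.5687,-.2955])-d*.0625)
tip=np.array([.5063,-.3125]); tgt=tip-d*.04   # 40mm ahead of tip
rows([tgt[0],tgt[1],.33],105.8)
E
```

```text
t: 3.98
position: [0.4835, 0.279, 0.331]
tool_rot: [-3.141, -0.0, 1.592]
force: [0.4, 0.2, -1.7]
grip_width: 0.336
tip [ 0.5086 -0.3125]
cm [-60.16  -2.78   0.05] deg [ -0.17   0.08 -14.6 ]  now [0.483  0.2786 0.3294] [-179.84    0.1    91.2 ] F [ 0.78  0.43 -1.05] g 0.336 t 4.075
```

View pics/wrist3.png

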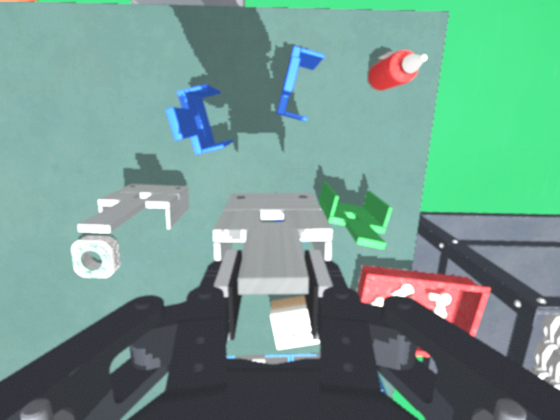

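```bash
python3 -m inch '[{"x":-6,"y":-0.3,"z":-2,"wx":0,"wy":0,"wz":0,"fingers":10},{"x":-12,"y":-0.6,"z":-2,"wx":0,"wy":0,"wz":0,"fingers":10},{"x":-18,"y":-0.9,"z":-2,"wx":0,"wy":0,"wz":0,"fingers":10},{"x":-24,"y":-1.2,"z":-2,"wx":0,"wy":0,"wz":-2,"fingers":10},{"x":-30,"y":-1.5,"z":-2,"wx":0,"wy":0,"wz":-4,"fingers":10},{"x":-36,"y":-1.8,"z":-2,"wx":0,"wy":0,"wz":-6,"fingers":10},{"x":-42,"y":-2.1,"z":-2,"wx":0,"wy":0,"wz":-8,"fingers":10},{"x":-48,"y":-2.4,"z":-2,"wx":0,"wy":0,"wz":-10,"fingers":10},{"x":-54,"y":-2.6,"z":-2,"wx":0,"wy":0,"wz":-12.5,"fingers":10},{"x":-60.2,"y":-2.7,"z":-2,"wx":0,"wy":0,"wz":-14.6,"fingers":10}]' 40
python3 -m inch '[{"x":0,"y":0,"z":0,"wx":0,"wy":0,"wz":0,"fingers":10},{"x":0,"y":0,"z":0,"wx":0,"wy":0,"wz":0,"fingers":10},{"x":0,"y":0,"z":0,"wx":0,"wy":0,"wz":0,"fingers":10}]' 40
python3 - <<'E'
from h import *; import pickle
for n in ["wrist","top","side"]:
    c=ctrl.read_camera(n); cv2.imwrite(f"pics/{n}4.png",c["color"]); pickle.dump(c,open(f"{n}4.pkl","wb"))
rows([.469,-.3234,.33],105.8)
E
```

```text
t: 5.32
position: [0.4687, -0.3244, 0.3499]
tool_rot: [-3.141, -0.002, 1.849]
force: [1.6, -0.4, -2.1]
grip_width: 0.338
t: 5.7
position: [0.47, -0.3213, 0.3507]
tool_rot: [-3.142, -0.002, 1.85]
force: [0.0, 0.3, -1.8]
grip_width: 0.34
cm [-0.11 -0.13  2.14] deg [ 0.04 -0.03  0.14]  now [ 0.4699 -0.322   0.3514] [ 1.7996e+02 -3.0000e-02  1.0594e+02] F [-0.23 -0.9  -1.71] g 0.34 t 5.85
```

View pics/wrist4.png

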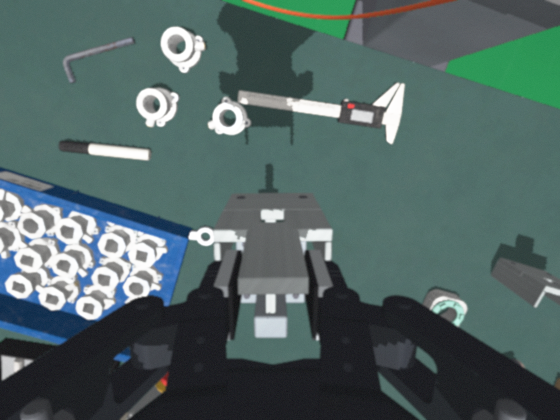

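View pics/side4.png

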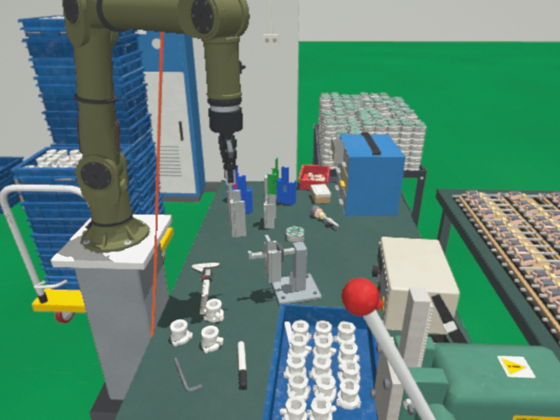

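Run:
```python
import pickle,cv2,numpy as np
c=pickle.load(open("wrist4.pkl","rb"))["color"]
cv2.imwrite("pics/w4z.png",cv2.resize(c[180:350,190:350],None,fx=3.5,fy=3.5,interpolation=cv2.INTER_CUBIC))
```

```text
(no output)
```

View pics/w4z.png

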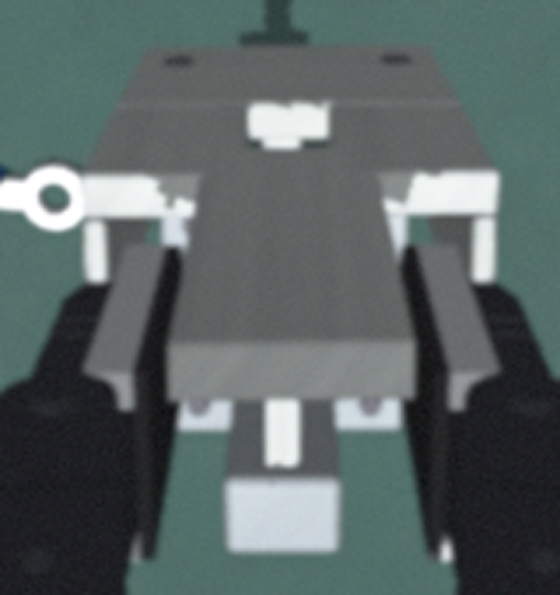

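Bar rear and post centre at column ≈270.6 versus tab centre ≈273: tool about 2.5 mm too far +x there. I back off to see the tip and separate yaw from offset.

```bash
python3 -m inch '[{"x":0,"y":-5,"z":0,"wx":0,"wy":0,"wz":0,"fingers":10},{"x":0,"y":-9,"z":0,"wx":0,"wy":0,"wz":0,"fingers":10},{"x":0,"y":-9,"z":0,"wx":0,"wy":0,"wz":0,"fingers":10},{"x":0,"y":-9,"z":0,"wx":0,"wy":0,"wz":0,"fingers":10}]' 40
python3 - <<'E'
from h import *; import pickle
for n in ["wrist"]:
    c=ctrl.read_camera(n); cv2.imwrite(f"pics/{n}5.png",c["color"]); pickle.dump(c,open(f"{n}5.pkl","wb"))
cv2.imwrite("pics/w5z.png",cv2.resize(c["color"][180:350,190:350],None,fx=3.5,fy=3.5,interpolation=cv2.INTER_CUBIC))
rows([.469,-.3234,.33],105.8)
E
```

```text
t: 6.35
position: [0.3836, -0.347, 0.3516]
tool_rot: [3.14, -0.0, 1.848]
force: [-0.1, 0.8, -1.8]
grip_width: 0.338
cm [-0.09  8.81  2.15] deg [ 0.06 -0.01  0.13]  now [ 0.384  -0.3467  0.3514] [ 1.7994e+02 -1.0000e-02  1.0593e+02] F [ 0.01 -0.01 -1.  ] g 0.337 t 6.4
```

View pics/w5z.png

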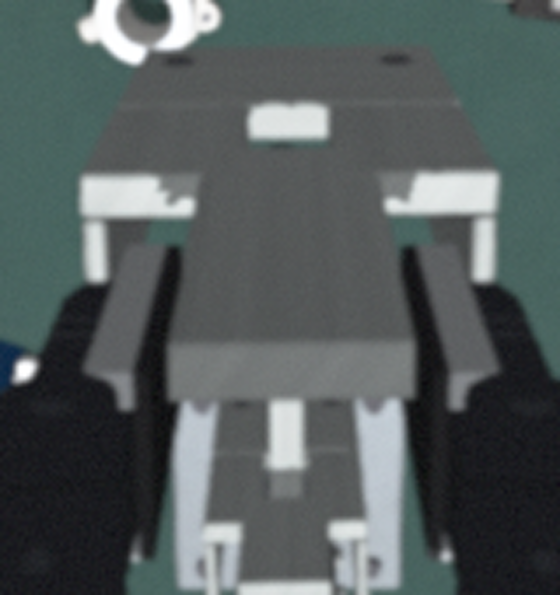

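Run:
```python
from h import *; import pickle
np.set_printoptions(precision=2,suppress=True)
def edges(c,row,u0,u1):
    g=c["color"][row].astype(float).mean(1); d=np.diff(g[u0:u1+1])
    # strongest +/- gradient with centroid
    out=[]
    for s in (1,-1):
        k=np.argmax(s*d); w=np.clip(s*d[max(0,k-1):k+2],0,None); out.append(u0+max(0,k-1)+(w*np.arange(len(w))).sum()/w.sum()+.5)
    return out
for n,rs in [("wrist4",[("slot",r,255,292) for r in(212,214,216)]+[("bar",r,262,280) for r in range(297,313,3)]+[("post",r,248,294) for r in range(319,337,4)]),
  ("wrist5",[("slot",r,255,292) for r in(212,214,216)]+[("bar",r,262,283) for r in range(297,313,3)]+[("tipfront",r,262,283) for r in(316,318,320)])]:
    c=pickle.load(open(n+".pkl","rb"))
    Rt=Ro.from_euler("xyz",[180,0,105.85],degrees=True).as_matrix(); print(n,"R cam->tool", (np.array(c["R"])@Rt)[0])
    W=cloud(c); T=W@Rt
    for nm,r,a,b in rs:
        e=edges(c,r,a,b); m=sum(e)/2; z=np.median(c["z_map"][r,int(m)-1:int(m)+3]); w=pix2w(c,m,r,z)
        print(nm,r,np.round(e,2),round(m,2),"z",round(float(z),4),"xoff_mm",round((m-c["cx"])/c["fx"]*z*1000,2),"W",np.round(w*1000,1))
```

```text
wrist4 R cam->tool [ 1. -0. -0.]
slot 212 [260.38 283.4 ] 271.89 z 0.2346 xoff_mm -0.63 W [ 467.1 -322.   268.9]
slot 214 [260.36 283.42] 271.89 z 0.2344 xoff_mm -0.63 W [ 468.4 -321.7  269.5]
slot 216 [260.42 283.39] 271.91 z 0.2342 xoff_mm -0.61 W [ 469.6 -321.3  270.1]
bar 297 [265.33 275.34] 270.34 z 0.3958 xoff_mm -2.92 W [ 604.9 -284.8  141.4]
bar 300 [265.33 275.33] 270.33 z 0.3976 xoff_mm -2.94 W [ 609.2 -283.6  140.8]
bar 303 [265.34 275.34] 270.34 z 0.3993 xoff_mm -2.94 W [ 613.4 -282.4  140.3]
bar 306 [265.38 275.28] 270.33 z 0.3997 xoff_mm -2.96 W [ 617.  -281.4  140.9]
bar 309 [265.37 275.28] 270.33 z 0.4011 xoff_mm -2.97 W [ 621.1 -280.3  140.7]
bar 312 [265.42 274.55] 269.98 z 0.4019 xoff_mm -3.4 W [ 625.  -279.6  140.9]
post 319 [253.71 286.46] 270.09 z 0.3964 xoff_mm -3.23 W [ 629.7 -278.1  148. ]
post 323 [254.35 286.46] 270.41 z 0.3967 xoff_mm -2.84 W [ 634.2 -276.4  149.1]
post 327 [254.43 286.39] 270.41 z 0.3985 xoff_mm -2.85 W [ 639.7 -274.8  148.8]
post 331 [254.45 286.34] 270.39 z 0.4001 xoff_mm -2.88 W [ 645.2 -273.3  148.8]
post 335 [254.51 285.64] 270.08 z 
[... 338 characters left out ...]
.31] 271.4 z 0.3976 xoff_mm -1.65 W [ 519.7 -309.3  141.1]
bar 300 [266.51 276.33] 271.42 z 0.3989 xoff_mm -1.63 W [ 523.6 -308.2  141. ]
bar 303 [266.53 276.33] 271.43 z 0.4 xoff_mm -1.63 W [ 527.6 -307.1  141. ]
bar 306 [266.54 276.33] 271.44 z 0.401 xoff_mm -1.62 W [ 531.5 -305.9  141.1]
bar 309 [266.49 276.43] 271.46 z 0.4023 xoff_mm -1.6 W [ 535.5 -304.8  140.9]
bar 312 [265.49 276.56] 271.03 z 0.4037 xoff_mm -2.14 W [ 539.8 -304.1  140.7]
tipfront 316 [266.72 275.58] 271.15 z 0.4044 xoff_mm -1.99 W [ 544.7 -302.6  141.4]
tipfront 318 [266.87 275.76] 271.31 z 0.4057 xoff_mm -1.79 W [ 547.7 -301.5  140.9]
tipfront 320 [266.67 276.05] 271.36 z 0.4058 xoff_mm -1.74 W [ 550.  -300.8  141.5]
```

Run:
```python
from h import *; import pickle
c=pickle.load(open("top4.pkl","rb")); W=cloud(c)
cv2.imwrite("pics/t4z.png",cv2.resize(c["color"][140:300,330:490],None,fx=3.5,fy=3.5))
for n in ["wrist4","wrist5"]:
    c=pickle.load(open(n+".pkl","rb")); 
    ctr=(.469,-.322) if n=="wrist4" else (.384,-.347)
    tab(c,ctr,.378,r=.025,tol=.006)
```

```text
tab n 1917 mean [ 0.4659 -0.3215  0.3756] zmed 0.3735 rect [ 469.9 -320.1] [23.3 52.2] rang 16.1 pca 106.6
tab n 2271 mean [ 0.3796 -0.3466  0.3755] zmed 0.3738 rect [ 383.1 -345.1] [22.9 52. ] rang 15.6 pca 106.8
```

View pics/t4z.png

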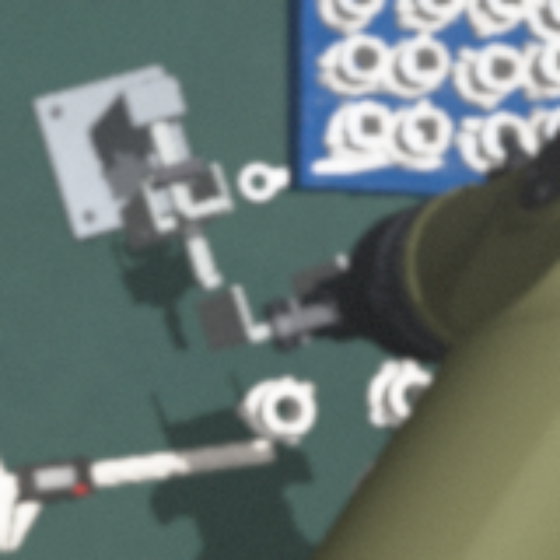

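Run:
```python
from h import *; import pickle
np.set_printoptions(precision=4,suppress=True)
for n in ["wrist4","wrist5","wrist3"]:
    c=pickle.load(open(n+".pkl","rb")); W=cloud(c)
    for nm,a,b,u0,u1 in [("tabtop",281,292,244,303),("plate L",233,239,217,234),("plate R",233,239,312,329)]:
        P=W[a:b,u0:u1].reshape(-1,3); print(n,nm,np.median(P,0),P[:,2].std())
# tip end in wrist5: bar vs below
c=pickle.load(open("side4.pkl","rb"));cv2.imwrite("pics/s4z.png",cv2.resize(c["color"][160:320,200:340],None,fx=4,fy=3.7,interpolation=cv2.INTER_CUBIC))
```

```text
wrist4 tabtop [ 0.4685 -0.3212  0.3724] 0.006772967411626248
wrist4 plate L [ 0.4762 -0.3479  0.3126] 0.0006592473619078076
wrist4 plate R [ 0.461  -0.2945  0.3123] 0.0006233683321520033
wrist5 tabtop [ 0.3821 -0.3467  0.3734] 0.00827416388504153
wrist5 plate L [ 0.3899 -0.3735  0.3134] 0.000586593264739127
wrist5 plate R [ 0.3749 -0.3202  0.3133] 0.0005691743003996462
wrist3 tabtop [0.4818 0.2796 0.3528] 0.009551438804360277
wrist3 plate L [0.4826 0.2517 0.293 ] 0.01791260214890905
wrist3 plate R [0.4815 0.3072 0.2926] 0.017942234955633178
```

View pics/s4z.png

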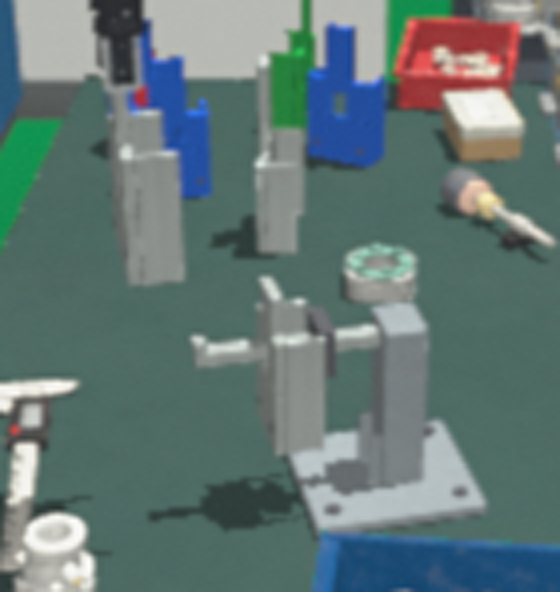

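```bash
python3 -m inch '[{"x":-0.1,"y":0,"z":5,"wx":0,"wy":0,"wz":0.3,"fingers":10},{"x":-0.1,"y":3,"z":10,"wx":0,"wy":0,"wz":0.3,"fingers":10},{"x":-0.1,"y":6,"z":14.5,"wx":0,"wy":0,"wz":0.3,"fingers":10},{"x":-0.1,"y":8,"z":14.5,"wx":0,"wy":0,"wz":0.3,"fingers":10},{"x":-0.1,"y":8,"z":14.5,"wx":0,"wy":0,"wz":0.3,"fingers":10},{"x":-0.1,"y":8,"z":14.5,"wx":0,"wy":0,"wz":0.3,"fingers":10}]' 40
python3 - <<'E'
from h import *; import pickle
for n in ["wrist","side","top"]:
    c=ctrl.read_camera(n); cv2.imwrite(f"pics/{n}6.png",c["color"]); pickle.dump(c,open(f"{n}6.pkl","wb"))
    if n=="wrist": a=cv2.resize(c["color"][180:350,190:350],None,fx=2.5,fy=2.5,interpolation=cv2.INTER_CUBIC)
    if n=="side": b=cv2.resize(c["color"][200:300,230:310],None,fx=4.5,fy=4.5,interpolation=cv2.INTER_CUBIC)
o=np.zeros((450,770,3),np.uint8); o[:425,:400]=a; o[:450,405:765]=b
cv2.imwrite("pics/c6.png",o)
rows([.469,-.3234,.33],105.8)
E
```

```text
t: 7.15
position: [0.4602, -0.3285, 0.2085]
tool_rot: [3.14, 0.002, 1.84]
force: [0.3, -0.6, -0.9]
grip_width: 0.337
cm [  0.2    1.05 -12.21] deg [ 0.13  0.07 -0.39]  now [ 0.4597 -0.3282  0.2079] [1.7987e+02 7.0000e-02 1.0541e+02] F [ 0.04 -0.24 -1.97] g 0.336 t 7.3
```

View pics/c6.png

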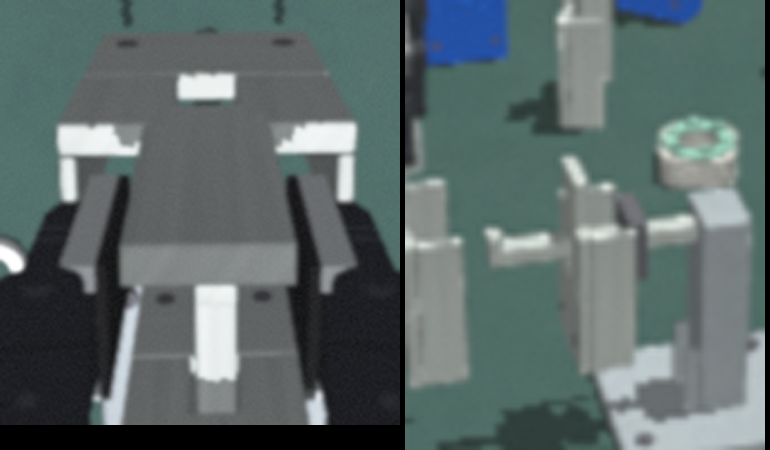

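```bash
cat >> h.py <<'E'
def edges(c,row,u0,u1):
    g=c["color"][row].astype(float).mean(1); d=np.diff(g[u0:u1+1]); out=[]
    for s in (1,-1):
        k=np.argmax(s*d); a=max(0,k-1); w=np.clip(s*d[a:k+2],0,None); out.append(u0+a+(w*np.arange(len(w))).sum()/w.sum()+.5)
    return out
def lat(c,lst):
    for nm,r,a,b in lst:
        e=edges(c,r,a,b); m=sum(e)/2; z=np.median(c["z_map"][r,int(m)-1:int(m)+3]); w=pix2w(c,m,r,z)
        print(nm,r,np.round(e,2),round(m,2),"z",round(float(z),4),"wid",round((e[1]-e[0])/c["fx"]*z*1000,1),"xoff_mm",round((m-c["cx"])/c["fx"]*z*1000,2),"W",np.round(w*1000,1))
E
python3 - <<'E'
from h import *; import pickle
c=pickle.load(open("wrist6.pkl","rb"))
lat(c,[("slot",r,255,292) for r in(212,214,216)]+[("bar",r,262,292) for r in range(296,335,4)])
for nm,a,b,u0,u1 in [("tabtop",279,292,244,303),("plate L",233,239,217,234),("plate R",233,239,312,329),("bartop",296,318,271,281),("tiptop",325,329,272,281)]:
    P=cloud(c)[a:b,u0:u1].reshape(-1,3); print(nm,np.round(np.median(P,0),4),P[:,2].std())
lat(c,[("tabfront",r,232,315) for r in (270,282,288)])
E
```

```text
slot 212 [260.67 283.43] 272.05 z 0.2339 wid 16.1 xoff_mm -0.51 W [ 457.3 -329.4  127.5]
slot 214 [260.54 283.4 ] 271.97 z 0.2344 wid 16.2 xoff_mm -0.57 W [ 458.8 -329.1  127.4]
slot 216 [260.56 283.44] 272.0 z 0.2347 wid 16.2 xoff_mm -0.55 W [ 460.2 -328.7  127.4]
bar 296 [267.54 284.34] 275.94 z 0.2276 wid 11.6 xoff_mm 2.18 W [ 508.5 -312.5  149.2]
bar 300 [267.6  284.25] 275.93 z 0.2288 wid 11.5 xoff_mm 2.18 W [ 511.8 -311.6  148.8]
bar 304 [267.61 283.75] 275.68 z 0.2388 wid 11.7 xoff_mm 2.1 W [ 519.6 -309.5  140.7]
bar 308 [267.57 283.74] 275.66 z 0.2399 wid 11.7 xoff_mm 2.09 W [ 522.9 -308.6  140.6]
bar 312 [267.61 283.78] 275.69 z 0.2408 wid 11.8 xoff_mm 2.13 W [ 526.1 -307.7  140.5]
bar 316 [267.68 283.75] 275.72 z 0.2406 wid 11.7 xoff_mm 2.14 W [ 528.6 -307.   141.6]
bar 320 [268.21 283.74] 275.98 z 0.242 wid 11.4 xoff_mm 2.34 W [ 532.1 -305.8  141.1]
bar 324 [265.43 284.7 ] 275.06 z 0.2432 wid 14.2 xoff_mm 1.68 W [ 535.7 -305.5  140.9]
bar 328 [265.65 284.49] 275.07 z 0.2439 wid 13.9 xoff_mm 1.69 W [ 538.8 -304.6  141.1]
bar 332 [268.52 283.67] 276.09 z 0.2451 wid 11.2 xoff_mm 2.46 W [ 542.1 -302.9  140.8]
tabtop [ 0.4583 -0.3283  0.2303] 0.006233404191182994
plate L [ 0.4663 -0.3552  0.1705] 0.0006305653263648968
plate R [ 0.4517 -0.3018  0.17  ] 0.017939397318254825
bartop [ 0.5216 -0.3096  0.1412] 0.0036593998110501886
tiptop [ 0.5375 -0.3043  0.141 ] 0.0005218526656830008
tabfront 270 [313.54 232.84] 273.19 z 0.1411 wid -34.5 xoff_mm 0.18 W [ 455.1 -329.1  223.2]
tabfront 282 [237.4  308.43] 272.91 z 0.1348 wid 29.0 xoff_mm 0.06 W [ 456.9 -328.7  230.3]
tabfront 288 [237.41 308.43] 272.92 z 0.1353 wid 29.1 xoff_mm 0.06 W [ 459.5 -328.   230.5]
```

```bash
python3 -m inch '[{"x":0.26,"y":1,"z":0,"wx":0,"wy":0,"wz":0,"fingers":10},{"x":0.26,"y":2,"z":0,"wx":0,"wy":0,"wz":0,"fingers":10},{"x":0.26,"y":3,"z":0,"wx":0,"wy":0,"wz":0,"fingers":10},{"x":0.26,"y":3,"z":0,"wx":0,"wy":0,"wz":0,"fingers":10},{"x":0.26,"y":3,"z":0,"wx":0,"wy":0,"wz":0,"fingers":10}]' 40
python3 - <<'E'
from h import *; import pickle
for n in ["wrist","side"]:
    c=ctrl.read_camera(n); cv2.imwrite(f"pics/{n}7.png",c["color"]); pickle.dump(c,open(f"{n}7.pkl","wb"))
    if n=="wrist":
        a=cv2.resize(c["color"][180:350,190:350],None,fx=2.5,fy=2.5,interpolation=cv2.INTER_CUBIC); W=c
    if n=="side": b=cv2.resize(c["color"][200:300,230:310],None,fx=4.5,fy=4.5,interpolation=cv2.INTER_CUBIC)
o=np.zeros((450,770,3),np.uint8); o[:425,:400]=a; o[:450,405:765]=b
cv2.imwrite("pics/c7.png",o)
lat(W,[("slot",r,255,292) for r in(212,214,216)]+[("bar",r,262,292) for r in range(296,313,3)])
rows([.469,-.3234,.33],105.8)
E
```

```text
t: 7.92
position: [0.488, -0.3167, 0.2061]
tool_rot: [-3.141, 0.0, 1.841]
force: [0.0, -0.9, -2.5]
grip_width: 0.338
slot 212 [260.5  283.37] 271.93 z 0.2338 wid 16.2 xoff_mm -0.6 W [ 484.9 -317.5  125.1]
slot 214 [260.59 283.32] 271.96 z 0.2342 wid 16.1 xoff_mm -0.58 W [ 486.3 -317.1  125.1]
slot 216 [260.56 283.33] 271.95 z 0.235 wid 16.2 xoff_mm -0.59 W [ 487.8 -316.7  124.7]
bar 296 [263.78 280.52] 272.15 z 0.2346 wid 11.9 xoff_mm -0.44 W [ 540.4 -302.   140.3]
bar 299 [269.45 280.49] 274.97 z 0.2349 wid 7.8 xoff_mm 1.56 W [ 542.  -299.5  140.6]
bar 302 [262.89 280.31] 271.6 z 0.2352 wid 12.4 xoff_mm -0.84 W [ 544.8 -301.2  140.9]
bar 305 [262.87 279.66] 271.27 z 0.2358 wid 12.0 xoff_mm -1.08 W [ 547.1 -300.8  141. ]
bar 308 [262.91 278.39] 270.65 z 0.2366 wid 11.1 xoff_mm -1.52 W [ 549.6 -300.6  140.9]
bar 311 [262.95 278.24] 270.59 z 0.2376 wid 11.0 xoff_mm -1.57 W [ 552.2 -299.9  140.6]
cm [ -0.13  -1.99 -12.37] deg [-0.02 -0.01 -0.34]  now [ 0.4878 -0.3168  0.2062] [-1.7998e+02 -1.0000e-02  1.0546e+02] F [ 0.33 -0.12 -1.21] g 0.338 t 8.025
```

View pics/c7.png

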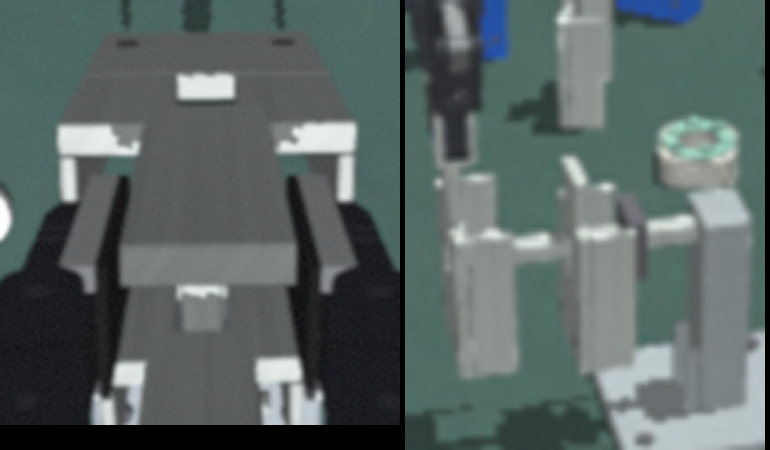

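```bash
python3 -m inch '[{"x":0,"y":0.6,"z":0,"wx":0,"wy":0,"wz":0,"fingers":10},{"x":0,"y":1.1,"z":0,"wx":0,"wy":0,"wz":0,"fingers":10},{"x":0,"y":1.3,"z":0,"wx":0,"wy":0,"wz":0,"fingers":10},{"x":0,"y":1.4,"z":0,"wx":0,"wy":0,"wz":0,"fingers":10},{"x":0,"y":1.5,"z":0,"wx":0,"wy":0,"wz":0,"fingers":10},{"x":0,"y":1.6,"z":0,"wx":0,"wy":0,"wz":0,"fingers":10},{"x":0,"y":1.7,"z":0,"wx":0,"wy":0,"wz":0,"fingers":10}]' 40; python3 -m inch '[{"x":0,"y":0.1,"z":0,"wx":0,"wy":0,"wz":0,"fingers":10},{"x":0,"y":0.2,"z":0,"wx":0,"wy":0,"wz":0,"fingers":10},{"x":0,"y":0.2,"z":0,"wx":0,"wy":0,"wz":0,"fingers":10}]' 40
```

```text
t: 8.9
position: [0.5047, -0.312, 0.2064]
tool_rot: [3.141, 0.0, 1.841]
force: [0.3, -1.0, -2.8]
grip_width: 0.338
t: 9.28
position: [0.5067, -0.3114, 0.2063]
tool_rot: [3.141, 0.0, 1.841]
force: [-0.1, -0.1, -0.8]
grip_width: 0.34
```

```bash
python3 -m inch '[{"x":0,"y":0.15,"z":0,"wx":0,"wy":0,"wz":0,"fingers":10},{"x":0,"y":0.3,"z":0,"wx":0,"wy":0,"wz":0,"fingers":10},{"x":0,"y":0.45,"z":0,"wx":0,"wy":0,"wz":0,"fingers":10},{"x":0,"y":0.6,"z":0,"wx":0,"wy":0,"wz":0,"fingers":10}]' 40; python3 -m inch '[{"x":0,"y":0.2,"z":0,"wx":0,"wy":0,"wz":0,"fingers":10},{"x":0,"y":0.4,"z":0,"wx":0,"wy":0,"wz":0,"fingers":10},{"x":0,"y":0.6,"z":0,"wx":0,"wy":0,"wz":0,"fingers":10},{"x":0,"y":0.8,"z":0,"wx":0,"wy":0,"wz":0,"fingers":10},{"x":0,"y":0.8,"z":0,"wx":0,"wy":0,"wz":0,"fingers":10}]' 40
python3 - <<'E'
from h import *; import pickle
for n in ["wrist","side"]:
    c=ctrl.read_camera(n); cv2.imwrite(f"pics/{n}8.png",c["color"]); pickle.dump(c,open(f"{n}8.pkl","wb"))
    if n=="wrist":
        a=cv2.resize(c["color"][180:350,190:350],None,fx=2.5,fy=2.5,interpolation=cv2.INTER_CUBIC); W=c
    if n=="side": b=cv2.resize(c["color"][200:300,230:310],None,fx=4.5,fy=4.5,interpolation=cv2.INTER_CUBIC)
o=np.zeros((450,770,3),np.uint8); o[:425,:400]=a; o[:450,405:765]=b
cv2.imwrite("pics/c8.png",o)
E
```

```text
t: 9.78
position: [0.5125, -0.3098, 0.2063]
tool_rot: [3.142, -0.0, 1.841]
force: [-0.3, -1.6, -1.4]
grip_width: 0.335
t: 10.4
position: [0.5203, -0.3075, 0.2063]
tool_rot: [3.142, -0.0, 1.842]
force: [0.8, 0.1, -2.0]
grip_width: 0.339
```

View pics/c8.png

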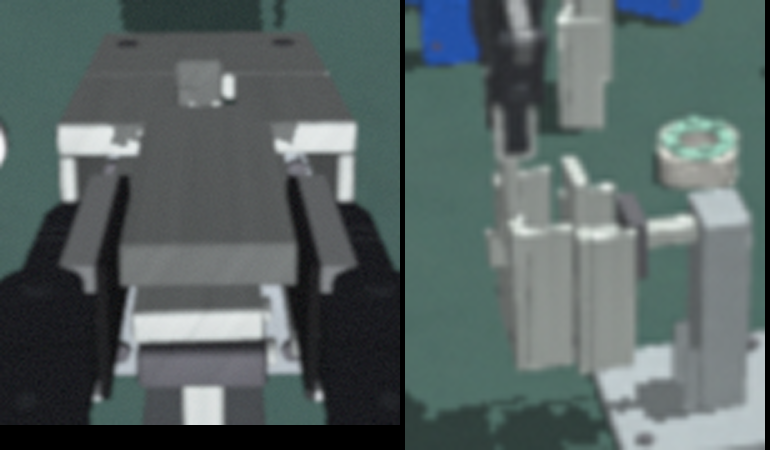

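Bar is through the slot, but sits at the slot's left side (bar 178–220, slot 178–236 zoomed): shift −x ≈1.7 mm.

```bash
python3 -m inch '[{"x":-0.1,"y":0.1,"z":0,"wx":0,"wy":0,"wz":0,"fingers":10},{"x":-0.18,"y":0.1,"z":0.3,"wx":0,"wy":0,"wz":0,"fingers":10},{"x":-0.18,"y":0.1,"z":0.6,"wx":0,"wy":0,"wz":0,"fingers":10},{"x":-0.18,"y":0.1,"z":0.6,"wx":0,"wy":0,"wz":0,"fingers":10}]' 40
python3 - <<'E'
from h import *; import pickle
c=ctrl.read_camera("wrist"); cv2.imwrite("pics/w9.png",c["color"]); pickle.dump(c,open("wrist9.pkl","wb"))
cv2.imwrite("pics/c9.png",cv2.resize(c["color"][180:350,190:350],None,fx=3.5,fy=3.5,interpolation=cv2.INTER_CUBIC))
rows([.469,-.3234,.33],105.8)
E
```

```text
t: 11.0
position: [0.5212, -0.309, 0.1998]
tool_rot: [-3.141, -0.001, 1.841]
force: [0.6, 0.8, -2.5]
grip_width: 0.336
cm [  0.02  -5.44 -12.99] deg [-0.02 -0.02 -0.3 ]  now [ 0.5214 -0.309   0.2001] [-1.7998e+02 -2.0000e-02  1.0550e+02] F [-0.52 -0.44 -1.27] g 0.34 t 11.05
```

View pics/c9.png

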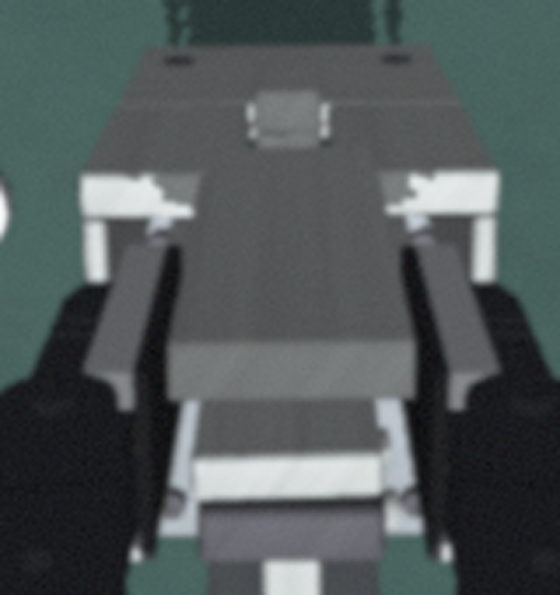

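```bash
python3 -m inch '[{"x":0,"y":0,"z":0.2,"wx":0,"wy":0,"wz":0,"fingers":10},{"x":0,"y":0,"z":0.4,"wx":0,"wy":0,"wz":0,"fingers":10},{"x":0,"y":0,"z":0.4,"wx":0,"wy":0,"wz":0,"fingers":10}]' 40; python3 -m inch '[{"x":0,"y":0,"z":0.07,"wx":0,"wy":0,"wz":0,"fingers":10},{"x":0,"y":0,"z":0.07,"wx":0,"wy":0,"wz":0,"fingers":10}]' 40;  python3 -m inch '[{"x":0,"y":0,"z":0.05,"wx":0,"wy":0,"wz":0,"fingers":10},{"x":0,"y":0,"z":0.05,"wx":0,"wy":0,"wz":0,"fingers":10}]' 40
```

```text
t: 11.42
position: [0.5214, -0.309, 0.1961]
tool_rot: [-3.141, -0.0, 1.841]
force: [-0.6, 0.2, -1.1]
grip_width: 0.335
t: 11.68
position: [0.5215, -0.3091, 0.1956]
tool_rot: [3.142, -0.0, 1.841]
force: [0.4, -0.2, -1.1]
grip_width: 0.338
t: 11.92
position: [0.5215, -0.3091, 0.1951]
tool_rot: [3.142, -0.0, 1.841]
force: [0.2, -0.3, -1.9]
grip_width: 0.333
```

```bash
python3 -m inch '[{"x":0,"y":0.4,"z":0,"wx":0,"wy":0,"wz":0,"fingers":10},{"x":0,"y":0.8,"z":0,"wx":0,"wy":0,"wz":0,"fingers":10},{"x":0,"y":1.2,"z":0,"wx":0,"wy":0,"wz":0,"fingers":10},{"x":0,"y":1.2,"z":0,"wx":0,"wy":0,"wz":0,"fingers":10}]' 40; python3 -m inch '[{"x":0,"y":0.4,"z":0,"wx":0,"wy":0,"wz":0,"fingers":10},{"x":0,"y":0.8,"z":0,"wx":0,"wy":0,"wz":0,"fingers":10},{"x":0,"y":1.2,"z":0,"wx":0,"wy":0,"wz":0,"fingers":10},{"x":0,"y":1.2,"z":0,"wx":0,"wy":0,"wz":0,"fingers":10}]' 40
python3 - <<'E'
from h import *; import pickle
for n in ["wrist","side"]:
    c=ctrl.read_camera(n); cv2.imwrite(f"pics/{n}10.png",c["color"]); pickle.dump(c,open(f"{n}10.pkl","wb"))
    if n=="wrist":
        a=cv2.resize(c["color"][180:350,190:350],None,fx=2.5,fy=2.5,interpolation=cv2.INTER_CUBIC); W=c
    if n=="side": b=cv2.resize(c["color"][200:300,230:310],None,fx=4.5,fy=4.5,interpolation=cv2.INTER_CUBIC)
o=np.zeros((450,770,3),np.uint8); o[:425,:400]=a; o[:450,405:765]=b
cv2.imwrite("pics/c10.png",o)
E
```

```text
t: 12.42
position: [0.5336, -0.3056, 0.195]
tool_rot: [-3.142, -0.0, 1.842]
force: [0.8, 0.1, -2.2]
grip_width: 0.337
t: 12.92
position: [0.545, -0.3024, 0.195]
tool_rot: [-3.142, -0.0, 1.842]
force: [0.6, -0.2, -1.6]
grip_width: 0.339
```

View pics/c10.png

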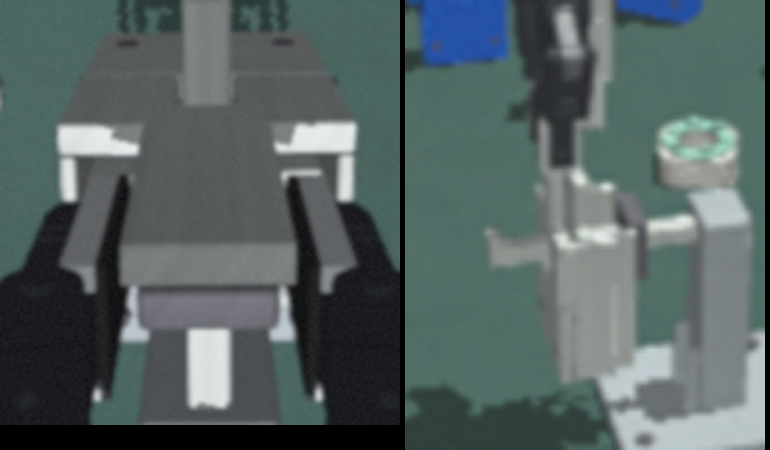

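```bash
for i in 1 2 3; do :; done; python3 -m inch '[{"x":0,"y":0.2,"z":0,"wx":0,"wy":0,"wz":0,"fingers":10},{"x":0,"y":0.4,"z":0,"wx":0,"wy":0,"wz":0,"fingers":10},{"x":0,"y":0.5,"z":0,"wx":0,"wy":0,"wz":0,"fingers":10},{"x":0,"y":0.6,"z":0,"wx":0,"wy":0,"wz":0,"fingers":10}]' 40; python3 -m inch '[{"x":0,"y":0.15,"z":0,"wx":0,"wy":0,"wz":0,"fingers":10},{"x":0,"y":0.3,"z":0,"wx":0,"wy":0,"wz":0,"fingers":10},{"x":0,"y":0.45,"z":0,"wx":0,"wy":0,"wz":0,"fingers":10},{"x":0,"y":0.6,"z":0,"wx":0,"wy":0,"wz":0,"fingers":10}]' 40
```

```text
t: 13.52
position: [0.5501, -0.3012, 0.1951]
tool_rot: [-3.141, -0.0, 1.841]
force: [-2.0, 0.1, -1.6]
grip_width: 0.333
t: 14.02
position: [0.5563, -0.2995, 0.1951]
tool_rot: [3.142, 0.0, 1.841]
force: [-1.5, 0.1, -1.4]
grip_width: 0.334
```

```bash
python3 -m inch '[{"x":0,"y":0.15,"z":0,"wx":0,"wy":0,"wz":0,"fingers":10},{"x":0,"y":0.3,"z":0,"wx":0,"wy":0,"wz":0,"fingers":10},{"x":0,"y":0.4,"z":0,"wx":0,"wy":0,"wz":0,"fingers":10}]' 40;python3 -m inch '[{"x":0,"y":0.1,"z":0,"wx":0,"wy":0,"wz":0,"fingers":10},{"x":0,"y":0.2,"z":0,"wx":0,"wy":0,"wz":0,"fingers":10},{"x":0,"y":0.2,"z":0,"wx":0,"wy":0,"wz":0,"fingers":10}]' 40
```

```text
t: 14.4
position: [0.5602, -0.2983, 0.1951]
tool_rot: [3.141, -0.0, 1.841]
force: [-1.1, -0.8, -0.5]
grip_width: 0.336
t: 14.78
position: [0.5622, -0.2978, 0.1951]
tool_rot: [3.141, -0.0, 1.841]
force: [-0.1, 0.9, -1.7]
grip_width: 0.335
```

```bash
python3 -m inch '[{"x":0,"y":0.1,"z":0,"wx":0,"wy":0,"wz":0,"fingers":10},{"x":0,"y":0.2,"z":0,"wx":0,"wy":0,"wz":0,"fingers":10},{"x":0,"y":0.3,"z":0,"wx":0,"wy":0,"wz":0,"fingers":10}]' 40; python3 -m inch '[{"x":0,"y":0.1,"z":0,"wx":0,"wy":0,"wz":0,"fingers":10},{"x":0,"y":0.15,"z":0,"wx":0,"wy":0,"wz":0,"fingers":10},{"x":0,"y":0.2,"z":0,"wx":0,"wy":0,"wz":0,"fingers":10}]' 40
```

```text
t: 15.15
position: [0.5649, -0.2971, 0.1951]
tool_rot: [-3.142, 0.0, 1.841]
force: [-1.0, -0.2, -1.5]
grip_width: 0.337
t: 15.52
position: [0.5668, -0.2966, 0.1951]
tool_rot: [-3.142, -0.0, 1.841]
force: [-0.8, -0.3, -1.6]
grip_width: 0.334
```

```bash
python3 -m inch '[{"x":0,"y":0.05,"z":0,"wx":0,"wy":0,"wz":0,"fingers":10},{"x":0,"y":0.1,"z":0,"wx":0,"wy":0,"wz":0,"fingers":10}]' 40; python3 -m inch '[{"x":0,"y":0.05,"z":0,"wx":0,"wy":0,"wz":0,"fingers":10},{"x":0,"y":0.05,"z":0,"wx":0,"wy":0,"wz":0,"fingers":10}]' 40
```

```text
t: 15.78
position: [0.5678, -0.2963, 0.1951]
tool_rot: [3.142, -0.0, 1.841]
force: [-0.9, -0.1, -1.1]
grip_width: 0.339
t: 16.02
position: [0.5683, -0.2961, 0.1951]
tool_rot: [3.141, 0.0, 1.841]
force: [-1.0, 0.1, -0.4]
grip_width: 0.34
```

```bash
python3 -m inch '[{"x":0,"y":0.05,"z":0,"wx":0,"wy":0,"wz":0,"fingers":10},{"x":0,"y":0.1,"z":0,"wx":0,"wy":0,"wz":0,"fingers":10}]' 40; python3 -m inch '[{"x":0,"y":0.05,"z":0,"wx":0,"wy":0,"wz":0,"fingers":10},{"x":0,"y":0.1,"z":0,"wx":0,"wy":0,"wz":0,"fingers":10}]' 40
```

```text
t: 16.27
position: [0.5692, -0.2959, 0.1951]
tool_rot: [3.142, -0.0, 1.841]
force: [-1.4, -0.6, -2.0]
grip_width: 0.337
t: 16.52
position: [0.5702, -0.2956, 0.1951]
tool_rot: [3.142, -0.0, 1.841]
force: [-0.9, -0.9, -1.3]
grip_width: 0.337
```

Run:
```python
from h import *; import pickle
for n in ["wrist","top"]:
    c=ctrl.read_camera(n); cv2.imwrite(f"pics/{n}11.png",c["color"]); pickle.dump(c,open(f"{n}11.pkl","wb"))
    if n=="wrist":
        a=cv2.resize(c["color"][180:350,190:350],None,fx=2.5,fy=2.5,interpolation=cv2.INTER_CUBIC); W=c
    if n=="top": b=cv2.resize(c["color"][145:235,330:410],None,fx=4.5,fy=4.5,interpolation=cv2.INTER_CUBIC)
o=np.zeros((450,770,3),np.uint8); o[:425,:400]=a; o[:405,405:765]=b
cv2.imwrite("pics/c11.png",o)
```

```text
(no output)
```

View pics/c11.png

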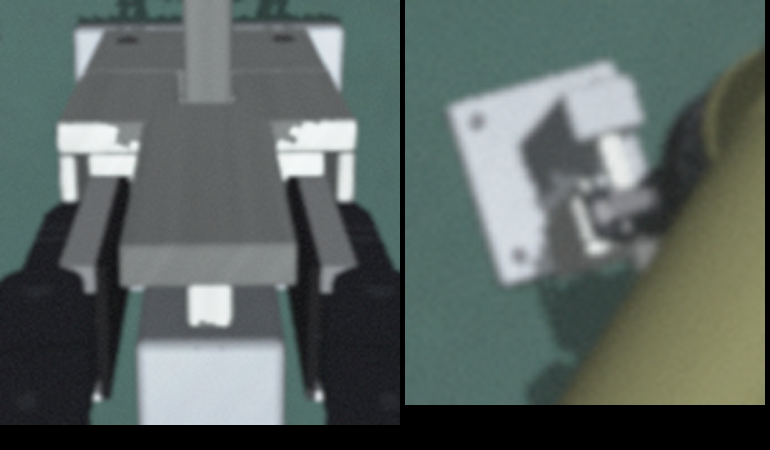

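The small spacer's plate now sits directly behind the medium (zoomed row ~165); the collar is hidden under the tab. I go on by feel.

```bash
python3 -m inch '[{"x":0,"y":0.05,"z":0,"wx":0,"wy":0,"wz":0,"fingers":10},{"x":0,"y":0.1,"z":0,"wx":0,"wy":0,"wz":0,"fingers":10}]' 40; python3 -m inch '[{"x":0,"y":0.05,"z":0,"wx":0,"wy":0,"wz":0,"fingers":10},{"x":0,"y":0.1,"z":0,"wx":0,"wy":0,"wz":0,"fingers":10}]' 40
```

```text
t: 16.88
position: [0.5712, -0.2954, 0.1951]
tool_rot: [3.141, -0.0, 1.841]
force: [-1.9, -0.5, -0.6]
grip_width: 0.336
t: 17.12
position: [0.5721, -0.2951, 0.1951]
tool_rot: [3.142, -0.0, 1.841]
force: [-1.1, -1.0, -1.1]
grip_width: 0.338
```

```bash
python3 -m inch '[{"x":0,"y":0.05,"z":0,"wx":0,"wy":0,"wz":0,"fingers":10},{"x":0,"y":0.1,"z":0,"wx":0,"wy":0,"wz":0,"fingers":10}]' 40; python3 -m inch '[{"x":0,"y":0.05,"z":0,"wx":0,"wy":0,"wz":0,"fingers":10},{"x":0,"y":0.05,"z":0,"wx":0,"wy":0,"wz":0,"fingers":10}]' 40
```

```text
t: 17.38
position: [0.5731, -0.2948, 0.1951]
tool_rot: [3.141, 0.0, 1.841]
force: [-1.2, -0.8, -1.3]
grip_width: 0.339
t: 17.62
position: [0.5733, -0.2947, 0.1951]
tool_rot: [-3.141, -0.0, 1.841]
force: [-2.7, -0.7, -1.0]
grip_width: 0.339
```

```bash
python3 -m inch '[{"x":0,"y":0.02,"z":0,"wx":0,"wy":0,"wz":0,"fingers":10},{"x":0,"y":0.04,"z":0,"wx":0,"wy":0,"wz":0,"fingers":10}]' 40
```

```text
t: 17.88
position: [0.5735, -0.2947, 0.1952]
tool_rot: [-3.141, -0.0, 1.841]
force: [-3.8, -0.0, -0.1]
grip_width: 0.341
```

```bash
python3 -m inch '[{"x":0,"y":0.03,"z":0,"wx":0,"wy":0,"wz":0,"fingers":10},{"x":0,"y":0.03,"z":0,"wx":0,"wy":0,"wz":0,"fingers":10}]' 40
```

```text
t: 18.12
position: [0.5737, -0.2947, 0.1951]
tool_rot: [-3.141, -0.0, 1.841]
force: [-4.1, 0.3, 1.2]
grip_width: 0.333
```

```bash
python3 -m inch '[{"x":0,"y":0.04,"z":0,"wx":0,"wy":0,"wz":0,"fingers":10},{"x":0,"y":0.04,"z":0,"wx":0,"wy":0,"wz":0,"fingers":10}]' 40
```

```text
t: 18.38
position: [0.574, -0.2947, 0.1951]
tool_rot: [-3.141, -0.0, 1.841]
force: [-5.4, -1.1, 2.1]
grip_width: 0.336
```

```bash
python3 -m inch '[{"x":0,"y":0.04,"z":0,"wx":0,"wy":0,"wz":0,"fingers":10},{"x":0,"y":0.04,"z":0,"wx":0,"wy":0,"wz":0,"fingers":10}]' 40
```

```text
t: 18.62
position: [0.5741, -0.2947, 0.1952]
tool_rot: [-3.14, -0.0, 1.841]
force: [-5.0, 0.0, 2.2]
grip_width: 0.34
```

```bash
python3 -m inch '[{"x":0,"y":0.04,"z":0,"wx":0,"wy":0,"wz":0,"fingers":10},{"x":0,"y":0.04,"z":0,"wx":0,"wy":0,"wz":0,"fingers":10},{"x":0,"y":0.04,"z":0,"wx":0,"wy":0,"wz":0,"fingers":10},{"x":0,"y":0.04,"z":0,"wx":0,"wy":0,"wz":0,"fingers":10}]' 40
python3 - <<'E'
from h import *; import pickle
for n in ["wrist","side"]:
    c=ctrl.read_camera(n); cv2.imwrite(f"pics/{n}12.png",c["color"]); pickle.dump(c,open(f"{n}12.pkl","wb"))
    if n=="wrist":
        a=cv2.resize(c["color"][180:350,190:350],None,fx=2.5,fy=2.5,interpolation=cv2.INTER_CUBIC); W=c
    if n=="side": b=cv2.resize(c["color"][200:300,230:310],None,fx=4.5,fy=4.5,interpolation=cv2.INTER_CUBIC)
o=np.zeros((450,770,3),np.uint8); o[:425,:400]=a; o[:450,405:765]=b
cv2.imwrite("pics/c12.png",o)
# flange tops & plate tops -> tilt
for nm,a,b,u0,u1 in [("plate L",233,239,217,234),("plate R",233,239,312,329)]:
    P=cloud(W)[a:b,u0:u1].reshape(-1,3); print(nm,np.round(np.median(P,0),4),P[:,2].std())
rows([.469,-.3234,.33],105.8)
E
```

```text
t: 19.12
position: [0.5743, -0.2947, 0.1951]
tool_rot: [-3.14, -0.001, 1.841]
force: [-6.7, -0.1, 1.4]
grip_width: 0.34
plate L [ 0.5802 -0.3213  0.157 ] 0.0006028966180189814
plate R [ 0.5656 -0.2678  0.1567] 0.000624443376235884
cm [  0.04 -10.94 -13.47] deg [-0.11 -0.03 -0.34]  now [ 0.5743 -0.2946  0.1951] [-1.7989e+02 -3.0000e-02  1.0546e+02] F [-6.2  -0.52  3.38] g 0.336 t 19.225
```

View pics/c12.png

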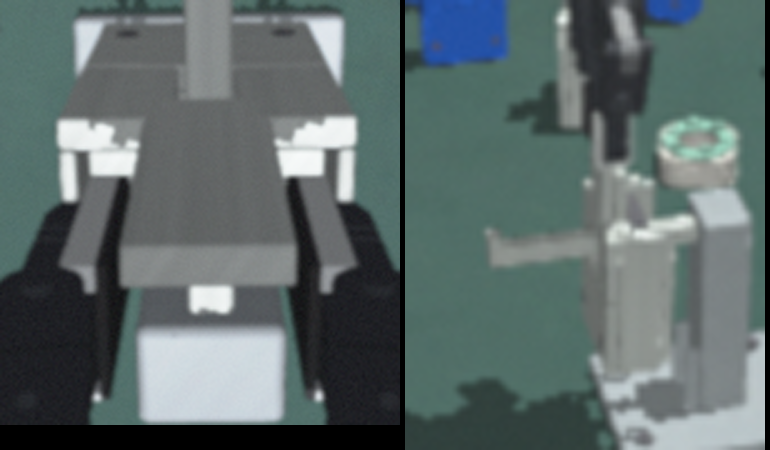

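```bash
python3 -m inch '[{"x":0,"y":-0.05,"z":0,"wx":0,"wy":0,"wz":0,"fingers":10},{"x":0,"y":-0.07,"z":0.08,"wx":0,"wy":0,"wz":0,"fingers":10},{"x":0,"y":-0.07,"z":0.08,"wx":0,"wy":0,"wz":0,"fingers":10}]' 40
```

```text
t: 19.6
position: [0.5741, -0.2949, 0.1943]
tool_rot: [-3.141, 0.0, 1.841]
force: [-4.6, -1.4, 0.7]
grip_width: 0.336
```

```bash
python3 -m inch '[{"x":0,"y":0,"z":0,"wx":0,"wy":0,"wz":0,"fingers":45},{"x":0,"y":0,"z":0,"wx":0,"wy":0,"wz":0,"fingers":60},{"x":0,"y":0,"z":0,"wx":0,"wy":0,"wz":0,"fingers":60},{"x":0,"y":0,"z":-2,"wx":0,"wy":0,"wz":0,"fingers":60},{"x":0,"y":0,"z":-5,"wx":0,"wy":0,"wz":0,"fingers":60},{"x":0,"y":-3,"z":-11,"wx":0,"wy":0,"wz":0,"fingers":60},{"x":0,"y":-3,"z":-14,"wx":0,"wy":0,"wz":0,"fingers":60},{"x":0,"y":-3,"z":-14,"wx":0,"wy":0,"wz":0,"fingers":60}]' 40
python3 - <<'E'
from h import *; import pickle
for n in ["wrist","side"]:
    c=ctrl.read_camera(n); cv2.imwrite(f"pics/{n}13.png",c["color"]); pickle.dump(c,open(f"{n}13.pkl","wb"))
    if n=="wrist":
        a=cv2.resize(c["color"][140:310,190:350],None,fx=2.5,fy=2.5,interpolation=cv2.INTER_CUBIC); W=c
    if n=="side": b=cv2.resize(c["color"][200:300,230:310],None,fx=4.5,fy=4.5,interpolation=cv2.INTER_CUBIC)
o=np.zeros((450,770,3),np.uint8); o[:425,:400]=a; o[:450,405:765]=b
cv2.imwrite("pics/c13.png",o)
rows([.5165,.1138,.33],90)
E
```

```text
t: 20.6
position: [0.5466, -0.304, 0.3396]
tool_rot: [3.135, 0.005, 1.84]
force: [1.0, -0.5, -0.2]
grip_width: 0.6
cm [40.89  8.28  0.51] deg [ 0.09  0.02 15.51]  now [ 0.546  -0.3024  0.3352] [1.7991e+02 3.0000e-02 1.0551e+02] F [-0.62  0.95 -1.05] g 0.603 t 20.7
```

View pics/c13.png

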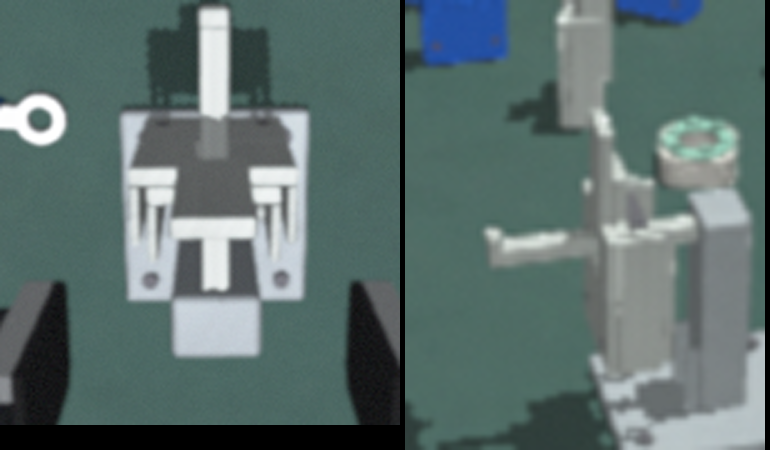

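```bash
python3 -m inch '[{"x":5,"y":0,"z":0,"wx":0,"wy":0,"wz":0,"fingers":70},{"x":11,"y":1,"z":0,"wx":0,"wy":0,"wz":3,"fingers":70},{"x":17,"y":2,"z":0,"wx":0,"wy":0,"wz":6,"fingers":70},{"x":23,"y":4,"z":0,"wx":0,"wy":0,"wz":9,"fingers":70},{"x":29,"y":6,"z":0,"wx":0,"wy":0,"wz":12,"fingers":70},{"x":35,"y":7.5,"z":0,"wx":0,"wy":0,"wz":15,"fingers":70},{"x":40.9,"y":8.3,"z":1,"wx":0,"wy":0,"wz":16.5,"fingers":70},{"x":40.9,"y":8.3,"z":2,"wx":0,"wy":0,"wz":16.5,"fingers":70},{"x":40.9,"y":8.3,"z":2,"wx":0,"wy":0,"wz":16.5,"fingers":70},{"x":40.9,"y":8.3,"z":2,"wx":0,"wy":0,"wz":16.5,"fingers":70}]' 40
python3 - <<'E'
from h import *; import pickle
c=ctrl.read_camera("wrist"); cv2.imwrite("pics/w14.png",c["color"]); pickle.dump(c,open("wrist14.pkl","wb"))
tab(c,(.517,.114),.185,r=.03)
rows([.5175,.114,.161],89)
E
```

```text
t: 21.95
position: [0.5167, 0.1122, 0.3143]
tool_rot: [-3.141, 0.0, 1.551]
force: [0.5, -0.6, -0.4]
grip_width: 0.698
tab n 378 mean [0.5168 0.1147 0.1848] zmed 0.1856 rect [517.4 114.7] [29.2  7.6] rang 88.9 pca 88.6
cm [ 0.18  0.05 15.36] deg [ 0.03  0.   -0.16]  now [0.5169 0.1123 0.3146] [179.97   0.    88.84] F [ 0.57 -0.55 -0.13] g 0.703 t 22.0
```

View pics/w14.png

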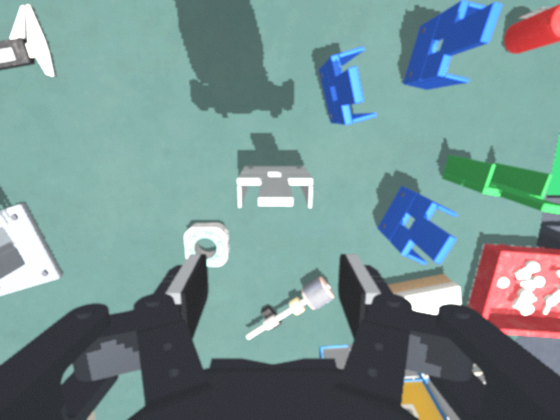

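```bash
python3 -m inch '[{"x":0.22,"y":0.02,"z":5,"wx":0,"wy":0,"wz":0,"fingers":70},{"x":0.22,"y":0.02,"z":10,"wx":0,"wy":0,"wz":0,"fingers":70},{"x":0.22,"y":0.02,"z":15.3,"wx":0,"wy":0,"wz":0,"fingers":70},{"x":0.22,"y":0.02,"z":15.3,"wx":0,"wy":0,"wz":0,"fingers":70},{"x":0.22,"y":0.02,"z":15.3,"wx":0,"wy":0,"wz":0,"fingers":30},{"x":0.22,"y":0.02,"z":15.3,"wx":0,"wy":0,"wz":0,"fingers":20},{"x":0.22,"y":0.02,"z":15.3,"wx":0,"wy":0,"wz":0,"fingers":10},{"x":0.22,"y":0.02,"z":15.3,"wx":0,"wy":0,"wz":0,"fingers":10},{"x":0.22,"y":0.02,"z":15.3,"wx":0,"wy":0,"wz":0,"fingers":10}]' 40
```

```text
t: 23.12
position: [0.5187, 0.1159, 0.1644]
tool_rot: [3.137, -0.001, 1.553]
force: [-0.6, -1.6, 6.5]
grip_width: 0.337
```

```bash
python3 -m inch '[{"x":0,"y":0,"z":-3,"wx":0,"wy":0,"wz":0,"fingers":10},{"x":0,"y":0,"z":-8,"wx":0,"wy":0,"wz":0,"fingers":10},{"x":0,"y":0,"z":-14,"wx":0,"wy":0,"wz":0,"fingers":10},{"x":0,"y":0,"z":-20,"wx":0,"wy":0,"wz":0,"fingers":10},{"x":0,"y":0,"z":-20,"wx":0,"wy":0,"wz":0,"fingers":10},{"x":0,"y":0,"z":-20,"wx":0,"wy":0,"wz":0,"fingers":10}]' 40
python3 - <<'E'
from h import *; import pickle
c=ctrl.read_camera("wrist"); cv2.imwrite("pics/w15.png",c["color"]); pickle.dump(c,open("wrist15.pkl","wb"))
# line of tool when threaded: (0.5214,-0.3090) dir 15.5
d=np.array([np.cos(np.radians(15.4)),np.sin(np.radians(15.4))]); p=np.array([.5214,-.3090])-d*.063
print(p); rows([p[0],p[1],.36],105.5)
E
```

```text
t: 23.88
position: [0.5164, 0.1162, 0.3612]
tool_rot: [-3.142, -0.0, 1.554]
force: [-0.7, -0.7, -1.5]
grip_width: 0.339
[ 0.46066199 -0.32573004]
cm [-4.427e+01 -4.770e+00  4.000e-02] deg [-1.100e-01  1.000e-02 -1.649e+01]  now [0.516  0.1161 0.3601] [-1.7989e+02  2.0000e-02  8.9010e+01] F [-0.42 -0.49 -2.75] g 0.339 t 23.925
```

View pics/w15.png

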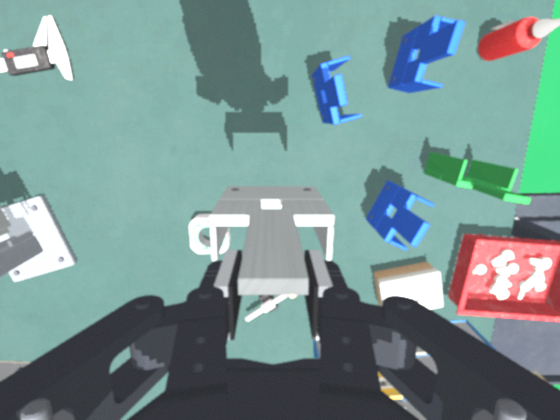

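```bash
python3 -m inch '[{"x":-6,"y":-0.6,"z":-1,"wx":0,"wy":0,"wz":0,"fingers":10},{"x":-12,"y":-1.2,"z":-1,"wx":0,"wy":0,"wz":-2,"fingers":10},{"x":-18,"y":-2,"z":-1,"wx":0,"wy":0,"wz":-5,"fingers":10},{"x":-24,"y":-3,"z":-1,"wx":0,"wy":0,"wz":-8,"fingers":10},{"x":-30,"y":-3.8,"z":-1,"wx":0,"wy":0,"wz":-11,"fingers":10},{"x":-36,"y":-4.4,"z":-1,"wx":0,"wy":0,"wz":-14,"fingers":10},{"x":-41,"y":-4.8,"z":0,"wx":0,"wy":0,"wz":-16.5,"fingers":10},{"x":-44.3,"y":-4.8,"z":0,"wx":0,"wy":0,"wz":-16.5,"fingers":10},{"x":-44.3,"y":-4.8,"z":0,"wx":0,"wy":0,"wz":-16.5,"fingers":10}]' 40
python3 -m inch '[{"x":0,"y":0,"z":4,"wx":0,"wy":0,"wz":0,"fingers":10},{"x":0,"y":0,"z":8,"wx":0,"wy":0,"wz":0,"fingers":10},{"x":0,"y":0,"z":12.3,"wx":0,"wy":0,"wz":0,"fingers":10},{"x":0,"y":0,"z":12.3,"wx":0,"wy":0,"wz":0,"fingers":10},{"x":0,"y":0,"z":12.3,"wx":0,"wy":0,"wz":0,"fingers":10}]' 40
python3 - <<'E'
from h import *; import pickle
for n in ["wrist","side"]:
    c=ctrl.read_camera(n); cv2.imwrite(f"pics/{n}16.png",c["color"]); pickle.dump(c,open(f"{n}16.pkl","wb"))
    if n=="wrist":
        a=cv2.resize(c["color"][180:350,190:350],None,fx=2.5,fy=2.5,interpolation=cv2.INTER_CUBIC); W=c
    if n=="side": b=cv2.resize(c["color"][200:300,230:310],None,fx=4.5,fy=4.5,interpolation=cv2.INTER_CUBIC)
o=np.zeros((450,770,3),np.uint8); o[:425,:400]=a; o[:450,405:765]=b
cv2.imwrite("pics/c16.png",o)
rows([.46066,-.32573,.236],105.5)
E
```

```text
t: 25.05
position: [0.4588, -0.3285, 0.3593]
tool_rot: [-3.137, -0.001, 1.835]
force: [-0.4, 0.8, -2.3]
grip_width: 0.34
t: 25.68
position: [0.4618, -0.3256, 0.2395]
tool_rot: [3.141, 0.001, 1.842]
force: [-0.6, -0.6, -1.3]
grip_width: 0.336
cm [ 0.1  -0.12  0.43] deg [0.14 0.11 0.03]  now [ 0.4621 -0.3264  0.2403] [1.7986e+02 1.1000e-01 1.0553e+02] F [ 0.06 -0.01 -1.28] g 0.337 t 25.775
```

View pics/c16.png

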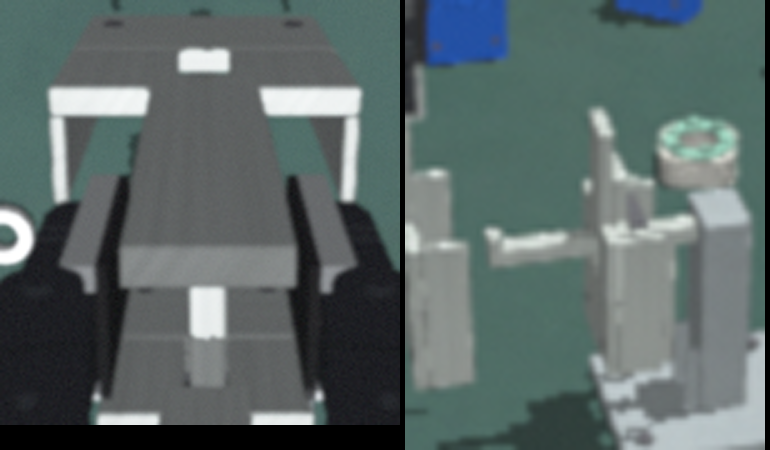

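Run:
```python
from h import *; import pickle
c=pickle.load(open("wrist16.pkl","rb"))
lat(c,[("slot",r,254,292) for r in(202,204,206)]+[("bar",r,258,292) for r in range(297,315,3)])
for nm,a,b,u0,u1 in [("plate L",217,224,212,247),("plate R",217,224,297,332),("tabtop",282,292,244,303)]:
    P=cloud(c)[a:b,u0:u1].reshape(-1,3); print(nm,np.round(np.median(P,0),4),P[:,2].std())
```

```text
slot 202 [260.76 281.35] 271.06 z 0.2633 wid 16.4 xoff_mm -1.37 W [ 459.5 -327.   128. ]
slot 204 [260.77 281.35] 271.06 z 0.2631 wid 16.4 xoff_mm -1.37 W [ 460.9 -326.6  128.6]
slot 206 [261.18 281.4 ] 271.29 z 0.2634 wid 16.1 xoff_mm -1.19 W [ 462.5 -326.   128.7]
bar 297 [265.43 279.49] 272.46 z 0.2727 wid 11.6 xoff_mm -0.26 W [ 534.2 -305.1  140.1]
bar 300 [265.47 279.53] 272.5 z 0.2717 wid 11.6 xoff_mm -0.22 W [ 536.  -304.6  141.6]
bar 303 [265.5  279.55] 272.53 z 0.2733 wid 11.6 xoff_mm -0.21 W [ 539.1 -303.7  140.9]
bar 306 [265.54 279.53] 272.53 z 0.2744 wid 11.6 xoff_mm -0.2 W [ 541.9 -302.9  140.6]
bar 309 [265.54 279.56] 272.55 z 0.2754 wid 11.7 xoff_mm -0.19 W [ 544.8 -302.1  140.4]
bar 312 [265.59 279.55] 272.57 z 0.2753 wid 11.6 xoff_mm -0.17 W [ 547.1 -301.5  141.1]
plate L [ 0.4682 -0.3537  0.1716] 0.0005915241100444724
plate R [ 0.4531 -0.2986  0.171 ] 0.013535888481110541
tabtop [ 0.4605 -0.3253  0.2613] 0.008672301767194702
```

```bash
python3 -m inch '[{"x":0.13,"y":0.9,"z":0.35,"wx":0,"wy":0,"wz":0,"fingers":10},{"x":0.13,"y":1.8,"z":0.35,"wx":0,"wy":0,"wz":0,"fingers":10},{"x":0.13,"y":2.7,"z":0.35,"wx":0,"wy":0,"wz":0,"fingers":10},{"x":0.13,"y":2.7,"z":0.35,"wx":0,"wy":0,"wz":0,"fingers":10},{"x":0.13,"y":2.7,"z":0.35,"wx":0,"wy":0,"wz":0,"fingers":10},{"x":0.13,"y":2.7,"z":0.35,"wx":0,"wy":0,"wz":0,"fingers":10}]' 40
python3 - <<'E'
from h import *; import pickle
for n in ["wrist","side"]:
    c=ctrl.read_camera(n); cv2.imwrite(f"pics/{n}17.png",c["color"]); pickle.dump(c,open(f"{n}17.pkl","wb"))
    if n=="wrist":
        a=cv2.resize(c["color"][180:350,190:350],None,fx=2.5,fy=2.5,interpolation=cv2.INTER_CUBIC); W=c
    if n=="side": b=cv2.resize(c["color"][200:300,230:310],None,fx=4.5,fy=4.5,interpolation=cv2.INTER_CUBIC)
o=np.zeros((450,770,3),np.uint8); o[:425,:400]=a; o[:450,405:765]=b
cv2.imwrite("pics/c17.png",o)
c=W
lat(c,[("slot",r,254,292) for r in(202,204,206)]+[("bar",r,258,292) for r in range(297,315,3)])
P=cloud(c)[217:224,212:247].reshape(-1,3); print(np.round(np.median(P,0),4))
d=np.array([np.cos(np.radians(15.4)),np.sin(np.radians(15.4))]); p=np.array([.5214,-.3090])-d*.036
rows([p[0],p[1],.236],105.5)
E
```

```text
t: 26.52
position: [0.4862, -0.3179, 0.2348]
tool_rot: [3.142, -0.0, 1.841]
force: [-0.3, -0.6, -2.0]
grip_width: 0.336
slot 202 [261.24 281.34] 271.29 z 0.2628 wid 16.0 xoff_mm -1.18 W [ 483.7 -319.1  123.8]
slot 204 [261.64 281.31] 271.48 z 0.2636 wid 15.7 xoff_mm -1.04 W [ 485.4 -318.5  123.4]
slot 206 [261.4  281.37] 271.38 z 0.2641 wid 16.0 xoff_mm -1.11 W [ 487.  -318.1  123.4]
bar 297 [265.37 279.35] 272.36 z 0.2661 wid 11.3 xoff_mm -0.34 W [ 555.3 -298.5  141.3]
bar 300 [265.24 278.74] 271.99 z 0.2664 wid 10.9 xoff_mm -0.63 W [ 557.7 -298.1  141.6]
bar 303 [265.54 279.49] 272.52 z 0.2676 wid 11.3 xoff_mm -0.21 W [ 560.5 -296.9  141.3]
bar 306 [262.39 278.76] 270.57 z 0.2684 wid 13.3 xoff_mm -1.79 W [ 563.6 -297.7  141.1]
bar 309 [264.62 278.44] 271.53 z 0.2694 wid 11.3 xoff_mm -1.01 W [ 566.2 -296.2  140.9]
bar 312 [264.64 258.5 ] 261.57 z 0.2672 wid -5.0 xoff_mm -9.06 W [ 569.4 -303.6  143.5]
[ 0.4926 -0.3459  0.167 ]
cm [-0.09  0.01 -0.11] deg [ 0.02 -0.   -0.03]  now [ 0.4864 -0.3177  0.2349] [179.98  -0.   105.47] F [-1.09 -0.54 -1.6 ] g 0.338 t 26.625
```

View pics/c17.png

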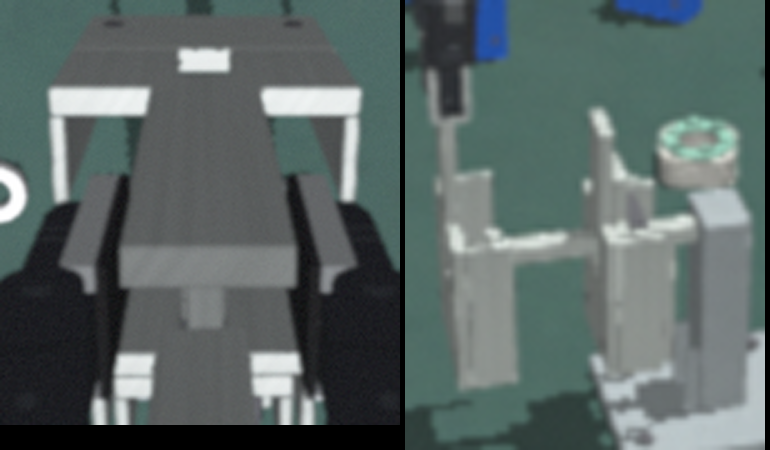

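```bash
python3 -m inch '[{"x":0.04,"y":0.6,"z":-0.05,"wx":0,"wy":0,"wz":0,"fingers":10},{"x":0.04,"y":1.2,"z":-0.05,"wx":0,"wy":0,"wz":0,"fingers":10},{"x":0.04,"y":1.4,"z":-0.05,"wx":0,"wy":0,"wz":0,"fingers":10},{"x":0.04,"y":1.5,"z":-0.05,"wx":0,"wy":0,"wz":0,"fingers":10},{"x":0.04,"y":1.6,"z":-0.05,"wx":0,"wy":0,"wz":0,"fingers":10},{"x":0.04,"y":1.7,"z":-0.05,"wx":0,"wy":0,"wz":0,"fingers":10},{"x":0.04,"y":1.8,"z":-0.05,"wx":0,"wy":0,"wz":0,"fingers":10}]' 40; python3 -m inch '[{"x":0,"y":0.1,"z":0,"wx":0,"wy":0,"wz":0,"fingers":10},{"x":0,"y":0.2,"z":0,"wx":0,"wy":0,"wz":0,"fingers":10},{"x":0,"y":0.2,"z":0,"wx":0,"wy":0,"wz":0,"fingers":10}]' 40
python3 - <<'E'
from h import *; import pickle
c=ctrl.read_camera("wrist"); cv2.imwrite("pics/w18.png",c["color"])
cv2.imwrite("pics/c18.png",cv2.resize(c["color"][170:340,190:350],None,fx=3.5,fy=3.5,interpolation=cv2.INTER_CUBIC))
E
```

```text
t: 27.5
position: [0.5039, -0.3124, 0.2353]
tool_rot: [3.141, -0.0, 1.841]
force: [0.5, 0.0, -2.8]
grip_width: 0.337
t: 27.88
position: [0.5059, -0.3117, 0.2353]
tool_rot: [3.141, -0.0, 1.842]
force: [0.3, -0.3, -2.6]
grip_width: 0.338
```

View pics/c18.png

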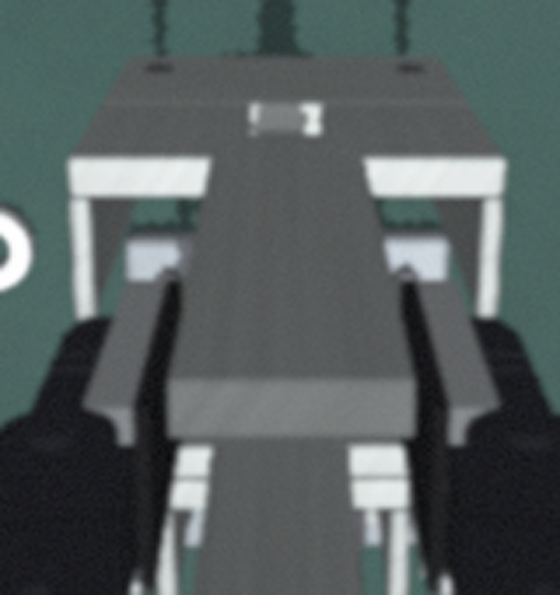

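Tip is in the slot (slot 249–322, tip ≈260–305 zoomed), slightly left: −0.7 mm correction, then go on.

```bash
python3 -m inch '[{"x":-0.07,"y":0.15,"z":0,"wx":0,"wy":0,"wz":0,"fingers":10},{"x":-0.07,"y":0.35,"z":0,"wx":0,"wy":0,"wz":0,"fingers":10},{"x":-0.07,"y":0.55,"z":0,"wx":0,"wy":0,"wz":0,"fingers":10},{"x":-0.07,"y":0.75,"z":0,"wx":0,"wy":0,"wz":0,"fingers":10}]' 40; python3 -m inch '[{"x":0,"y":0.2,"z":0,"wx":0,"wy":0,"wz":0,"fingers":10},{"x":0,"y":0.4,"z":0,"wx":0,"wy":0,"wz":0,"fingers":10},{"x":0,"y":0.6,"z":0,"wx":0,"wy":0,"wz":0,"fingers":10},{"x":0,"y":0.85,"z":0,"wx":0,"wy":0,"wz":0,"fingers":10},{"x":0,"y":0.85,"z":0,"wx":0,"wy":0,"wz":0,"fingers":10}]' 40
python3 - <<'E'
from h import *; import pickle
for n in ["wrist","side"]:
    c=ctrl.read_camera(n); cv2.imwrite(f"pics/{n}19.png",c["color"]); pickle.dump(c,open(f"{n}19.pkl","wb"))
    if n=="wrist":
        a=cv2.resize(c["color"][180:350,190:350],None,fx=2.5,fy=2.5,interpolation=cv2.INTER_CUBIC); W=c
    if n=="side": b=cv2.resize(c["color"][200:300,230:310],None,fx=4.5,fy=4.5,interpolation=cv2.INTER_CUBIC)
o=np.zeros((450,770,3),np.uint8); o[:425,:400]=a; o[:450,405:765]=b
cv2.imwrite("pics/c19.png",o)
P=cloud(W)[217:224,212:247].reshape(-1,3); print(np.round(np.median(P,0),4))
E
```

```text
t: 28.42
position: [0.5134, -0.3104, 0.2353]
tool_rot: [3.142, -0.0, 1.841]
force: [0.5, -0.1, -1.5]
grip_width: 0.341
t: 29.05
position: [0.5217, -0.308, 0.2353]
tool_rot: [-3.142, -0.0, 1.842]
force: [0.7, 0.1, -1.4]
grip_width: 0.339
[ 0.528  -0.3361  0.1673]
```

View pics/c19.png

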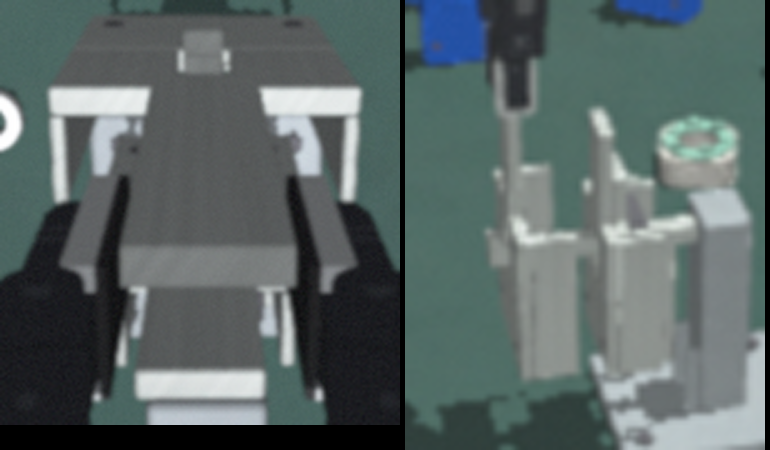

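```bash
python3 -m inch '[{"x":0,"y":0.1,"z":0.3,"wx":0,"wy":0,"wz":0,"fingers":10},{"x":0,"y":0.1,"z":0.6,"wx":0,"wy":0,"wz":0,"fingers":10},{"x":0,"y":0.1,"z":1.0,"wx":0,"wy":0,"wz":0,"fingers":10},{"x":0,"y":0.1,"z":1.0,"wx":0,"wy":0,"wz":0,"fingers":10}]' 40; python3 -m inch '[{"x":0,"y":0.4,"z":0,"wx":0,"wy":0,"wz":0,"fingers":10},{"x":0,"y":0.8,"z":0,"wx":0,"wy":0,"wz":0,"fingers":10},{"x":0,"y":1.2,"z":0,"wx":0,"wy":0,"wz":0,"fingers":10},{"x":0,"y":1.4,"z":0,"wx":0,"wy":0,"wz":0,"fingers":10},{"x":0,"y":1.4,"z":0,"wx":0,"wy":0,"wz":0,"fingers":10}]' 40
python3 - <<'E'
from h import *; import pickle
for n in ["wrist","side"]:
    c=ctrl.read_camera(n); cv2.imwrite(f"pics/{n}20.png",c["color"]); pickle.dump(c,open(f"{n}20.pkl","wb"))
    if n=="wrist":
        a=cv2.resize(c["color"][180:350,190:350],None,fx=2.5,fy=2.5,interpolation=cv2.INTER_CUBIC); W=c
    if n=="side": b=cv2.resize(c["color"][200:300,230:310],None,fx=4.5,fy=4.5,interpolation=cv2.INTER_CUBIC)
o=np.zeros((450,770,3),np.uint8); o[:425,:400]=a; o[:450,405:765]=b
cv2.imwrite("pics/c20.png",o)
P=cloud(W)[217:224,212:247].reshape(-1,3); print(np.round(np.median(P,0),4))
E
```

```text
t: 29.65
position: [0.5221, -0.3078, 0.2248]
tool_rot: [-3.141, -0.001, 1.841]
force: [-0.4, 0.5, -1.2]
grip_width: 0.337
t: 30.28
position: [0.536, -0.3041, 0.2252]
tool_rot: [-3.141, -0.0, 1.842]
force: [0.1, -0.3, -1.5]
grip_width: 0.338
[ 0.5424 -0.332   0.1573]
```

View pics/c20.png

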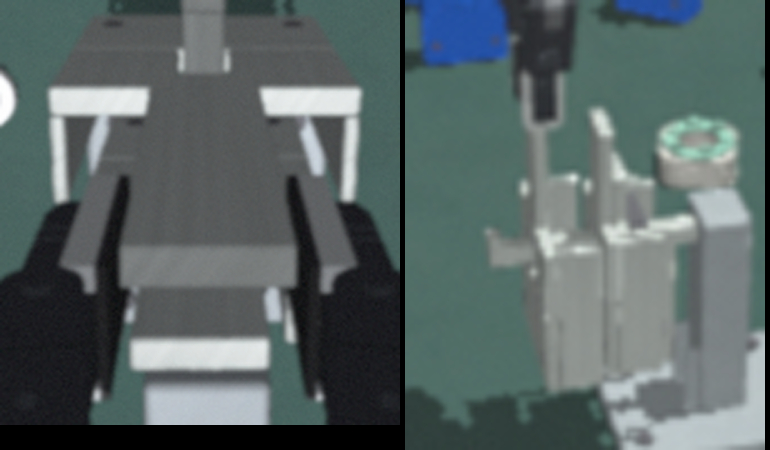

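```bash
python3 -m inch '[{"x":0,"y":0.3,"z":0,"wx":0,"wy":0,"wz":0,"fingers":10},{"x":0,"y":0.6,"z":0,"wx":0,"wy":0,"wz":0,"fingers":10},{"x":0,"y":0.9,"z":0,"wx":0,"wy":0,"wz":0,"fingers":10},{"x":0,"y":1.2,"z":0,"wx":0,"wy":0,"wz":0,"fingers":10}]' 40; python3 -m inch '[{"x":0,"y":0.3,"z":0,"wx":0,"wy":0,"wz":0,"fingers":10},{"x":0,"y":0.6,"z":0,"wx":0,"wy":0,"wz":0,"fingers":10},{"x":0,"y":0.9,"z":0,"wx":0,"wy":0,"wz":0,"fingers":10},{"x":0,"y":0.9,"z":0,"wx":0,"wy":0,"wz":0,"fingers":10}]' 40
```

```text
t: 30.88
position: [0.5477, -0.3008, 0.2253]
tool_rot: [3.142, -0.0, 1.841]
force: [0.1, 0.0, -2.1]
grip_width: 0.339
t: 31.38
position: [0.5564, -0.2984, 0.2252]
tool_rot: [-3.142, -0.0, 1.842]
force: [0.3, 0.1, -1.7]
grip_width: 0.338
```

```bash
python3 -m inch '[{"x":0,"y":0.15,"z":0,"wx":0,"wy":0,"wz":0,"fingers":10},{"x":0,"y":0.3,"z":0,"wx":0,"wy":0,"wz":0,"fingers":10},{"x":0,"y":0.4,"z":0,"wx":0,"wy":0,"wz":0,"fingers":10}]' 40; python3 -m inch '[{"x":0,"y":0.1,"z":0,"wx":0,"wy":0,"wz":0,"fingers":10},{"x":0,"y":0.2,"z":0,"wx":0,"wy":0,"wz":0,"fingers":10},{"x":0,"y":0.2,"z":0,"wx":0,"wy":0,"wz":0,"fingers":10}]' 40
```

```text
t: 31.75
position: [0.5601, -0.2975, 0.2253]
tool_rot: [3.142, -0.0, 1.841]
force: [-0.1, 0.2, -0.8]
grip_width: 0.334
t: 32.12
position: [0.562, -0.2969, 0.2253]
tool_rot: [3.141, -0.0, 1.842]
force: [-0.1, -0.6, -1.7]
grip_width: 0.34
```

```bash
python3 -m inch '[{"x":0,"y":0.1,"z":0,"wx":0,"wy":0,"wz":0,"fingers":10},{"x":0,"y":0.2,"z":0,"wx":0,"wy":0,"wz":0,"fingers":10},{"x":0,"y":0.2,"z":0,"wx":0,"wy":0,"wz":0,"fingers":10}]' 40; python3 -m inch '[{"x":0,"y":0.05,"z":0,"wx":0,"wy":0,"wz":0,"fingers":10},{"x":0,"y":0.1,"z":0,"wx":0,"wy":0,"wz":0,"fingers":10}]' 40
```

```text
t: 32.5
position: [0.5639, -0.2963, 0.2253]
tool_rot: [3.142, -0.0, 1.842]
force: [-0.7, -0.3, -1.4]
grip_width: 0.338
t: 32.75
position: [0.5647, -0.2962, 0.2253]
tool_rot: [-3.141, -0.0, 1.841]
force: [-1.1, 0.2, -2.2]
grip_width: 0.339
```

```bash
python3 -m inch '[{"x":0,"y":0.05,"z":0,"wx":0,"wy":0,"wz":0,"fingers":10},{"x":0,"y":0.1,"z":0,"wx":0,"wy":0,"wz":0,"fingers":10}]' 40; python3 -m inch '[{"x":0,"y":0.05,"z":0,"wx":0,"wy":0,"wz":0,"fingers":10},{"x":0,"y":0.05,"z":0,"wx":0,"wy":0,"wz":0,"fingers":10}]' 40
```

```text
t: 33.0
position: [0.5654, -0.2961, 0.2253]
tool_rot: [-3.141, -0.0, 1.841]
force: [-1.2, -0.1, -1.2]
grip_width: 0.339
t: 33.25
position: [0.5658, -0.296, 0.2253]
tool_rot: [-3.141, -0.0, 1.841]
force: [-2.0, -0.0, -0.5]
grip_width: 0.338
```

```bash
python3 -m inch '[{"x":0,"y":0.05,"z":0,"wx":0,"wy":0,"wz":0,"fingers":10},{"x":0,"y":0.1,"z":0,"wx":0,"wy":0,"wz":0,"fingers":10},{"x":0,"y":0.1,"z":0,"wx":0,"wy":0,"wz":0,"fingers":10}]' 40
```

```text
t: 33.62
position: [0.5667, -0.2958, 0.2253]
tool_rot: [-3.141, -0.0, 1.841]
force: [-3.8, -1.7, 0.5]
grip_width: 0.339
```

```bash
python3 -m inch '[{"x":0,"y":0.05,"z":0,"wx":0,"wy":0,"wz":0,"fingers":10},{"x":0,"y":0.05,"z":0,"wx":0,"wy":0,"wz":0,"fingers":10}]' 40
python3 - <<'E'
from h import *; import pickle
for n in ["wrist","side"]:
    c=ctrl.read_camera(n); cv2.imwrite(f"pics/{n}21.png",c["color"]); pickle.dump(c,open(f"{n}21.pkl","wb"))
    if n=="wrist":
        a=cv2.resize(c["color"][180:350,190:350],None,fx=2.5,fy=2.5,interpolation=cv2.INTER_CUBIC); W=c
    if n=="side": b=cv2.resize(c["color"][200:300,230:310],None,fx=4.5,fy=4.5,interpolation=cv2.INTER_CUBIC)
o=np.zeros((450,770,3),np.uint8); o[:425,:400]=a; o[:450,405:765]=b
cv2.imwrite("pics/c21.png",o)
P=cloud(W)[216:222,212:247].reshape(-1,3); print(np.round(np.median(P,0),4))
E
```

```text
t: 33.88
position: [0.5675, -0.2957, 0.2254]
tool_rot: [-3.141, 0.0, 1.841]
force: [-4.8, -1.7, 0.7]
grip_width: 0.337
[ 0.5727 -0.324   0.1574]
```

View pics/c21.png

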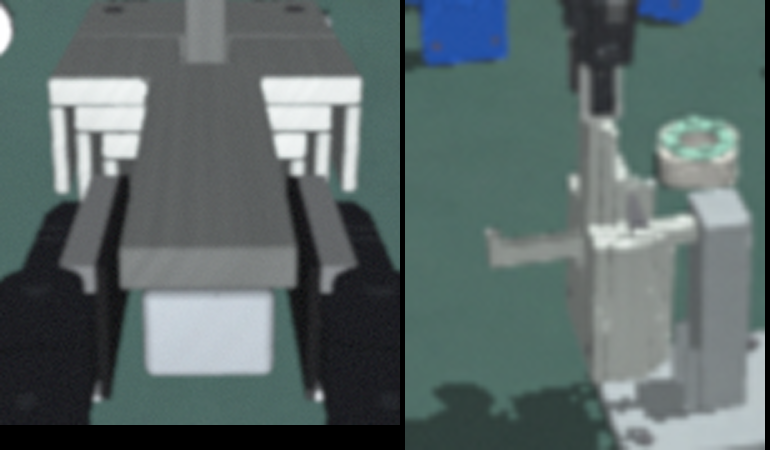

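```bash
python3 -m inch '[{"x":0,"y":0.03,"z":0,"wx":0,"wy":0,"wz":0,"fingers":10},{"x":0,"y":0.03,"z":0,"wx":0,"wy":0,"wz":0,"fingers":10},{"x":0,"y":0.03,"z":0,"wx":0,"wy":0,"wz":0,"fingers":10},{"x":0,"y":0.03,"z":0,"wx":0,"wy":0,"wz":0,"fingers":10},{"x":0,"y":0.03,"z":0,"wx":0,"wy":0,"wz":0,"fingers":10}]' 40
```

```text
t: 34.6
position: [0.568, -0.2955, 0.2254]
tool_rot: [3.142, 0.0, 1.841]
force: [-4.5, -2.4, 1.8]
grip_width: 0.341
```

```bash
python3 -m inch '[{"x":0,"y":-0.06,"z":0,"wx":0,"wy":0,"wz":0,"fingers":10},{"x":0,"y":-0.12,"z":0.04,"wx":0,"wy":0,"wz":0,"fingers":10},{"x":0,"y":-0.12,"z":0.06,"wx":0,"wy":0,"wz":0,"fingers":10}]' 40
```

```text
t: 34.98
position: [0.5672, -0.2953, 0.2246]
tool_rot: [3.141, -0.0, 1.842]
force: [-4.2, -2.0, -0.2]
grip_width: 0.339
```

```bash
python3 -m inch '[{"x":0,"y":0,"z":0,"wx":0,"wy":0,"wz":0,"fingers":45},{"x":0,"y":0,"z":0,"wx":0,"wy":0,"wz":0,"fingers":60},{"x":0,"y":0,"z":0,"wx":0,"wy":0,"wz":0,"fingers":60},{"x":0,"y":0,"z":-2,"wx":0,"wy":0,"wz":0,"fingers":60},{"x":0,"y":0,"z":-5,"wx":0,"wy":0,"wz":0,"fingers":60},{"x":0,"y":-3,"z":-11,"wx":0,"wy":0,"wz":0,"fingers":60},{"x":0,"y":-3,"z":-14,"wx":0,"wy":0,"wz":0,"fingers":60},{"x":0,"y":-3,"z":-14,"wx":0,"wy":0,"wz":0,"fingers":60}]' 40
python3 - <<'E'
from h import *; import pickle
for n in ["wrist","side"]:
    c=ctrl.read_camera(n); cv2.imwrite(f"pics/{n}22.png",c["color"]); pickle.dump(c,open(f"{n}22.pkl","wb"))
    if n=="wrist":
        a=cv2.resize(c["color"][140:310,190:350],None,fx=2.5,fy=2.5,interpolation=cv2.INTER_CUBIC); W=c
    if n=="side": b=cv2.resize(c["color"][200:300,230:310],None,fx=4.5,fy=4.5,interpolation=cv2.INTER_CUBIC)
o=np.zeros((450,770,3),np.uint8); o[:425,:400]=a; o[:450,405:765]=b
cv2.imwrite("pics/c22.png",o)
print(ctrl.sense()["t"])
E
```

```text
t: 35.98
position: [0.5385, -0.3053, 0.3698]
tool_rot: [3.135, 0.005, 1.84]
force: [0.7, 0.5, 0.1]
grip_width: 0.601
36.075
```

View pics/c22.png

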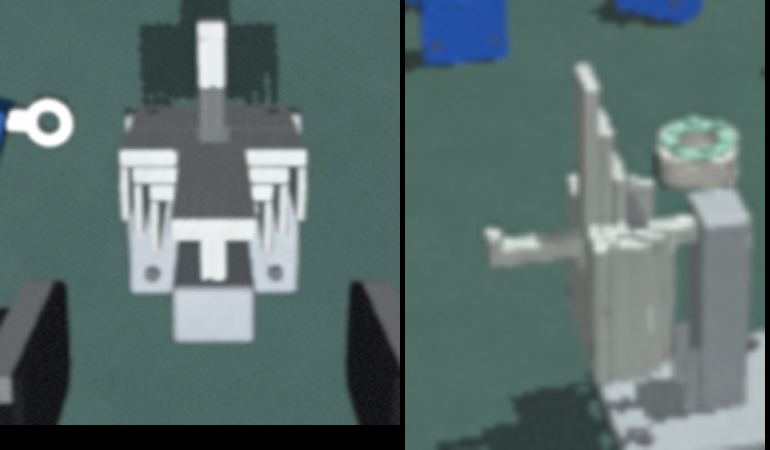

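Run:
```python
from h import *; import pickle
np.set_printoptions(precision=4,suppress=True)
c=ctrl.read_camera("wrist"); pickle.dump(c,open("wrist23.pkl","wb")); g=c["color"].astype(float).mean(2)
cv2.imwrite("pics/c23.png",cv2.resize(c["color"][170:290,220:320],None,fx=5,fy=5,interpolation=cv2.INTER_CUBIC))
W=cloud(c); th=np.radians(15.6); d=np.array([np.cos(th),np.sin(th)]); n=np.array([-d[1],d[0]]); o=np.array([.5065,-.3125])
S=(W[...,:2]-o)@d; L=(W[...,:2]-o)@n
for nm,lo,hi in [("plates",.15,.162),("tabL",.236,.255),("tabM",.208,.222),("tabS",.178,.19)]:
    m=(W[...,2]>lo)&(W[...,2]<hi)&(abs(L)<.045)&(S>.02)&(S<.13)&(g>170)
    if nm=="plates":
        for a,b in [(-.042,-.036),(-.034,-.030),(-.027,-.0165),(.0165,.027),(.030,.034),(.036,.042)]:
            s=S[m&(L>a)&(L<b)]; h,e=np.histogram(s,np.arange(.04,.12,.003)); print(a,b,len(s),[(round(float(x),3),int(k)) for x,k in zip(e,h) if k])
    elif m.sum(): print(nm,m.sum(),"s",np.percentile(S[m],[5,50,95]),"lat",np.percentile(L[m],[3,50,97]),"z",np.median(W[m][:,2]))
rows([.5,-.3,.36],105.5)
```

```text
-0.042 -0.036 98 [(0.055, 15), (0.058, 10), (0.061, 9), (0.064, 6), (0.067, 12), (0.07, 10), (0.073, 6), (0.076, 9), (0.079, 6), (0.082, 8), (0.085, 7)]
-0.034 -0.03 82 [(0.055, 10), (0.058, 9), (0.061, 12), (0.064, 10), (0.067, 10), (0.07, 5), (0.073, 4), (0.076, 5), (0.079, 2), (0.082, 3), (0.085, 2), (0.088, 3), (0.091, 4), (0.094, 3)]
-0.027 -0.0165 217 [(0.055, 26), (0.058, 24), (0.061, 28), (0.064, 26), (0.067, 18), (0.07, 22), (0.073, 17), (0.076, 14), (0.079, 3), (0.082, 5), (0.085, 5), (0.088, 6), (0.091, 5), (0.094, 3), (0.097, 6), (0.1, 6), (0.103, 2)]
0.0165 0.027 243 [(0.055, 24), (0.058, 21), (0.061, 26), (0.064, 22), (0.067, 23), (0.07, 20), (0.073, 22), (0.076, 18), (0.079, 5), (0.082, 8), (0.085, 6), (0.088, 11), (0.091, 9), (0.094, 7), (0.097, 9), (0.1, 8), (0.103, 4)]
0.03 0.034 115 [(0.055, 12), (0.058, 8), (0.061, 10), (0.064, 6), (0.067, 8), (0.07, 7), (0.073, 8), (0.076, 7), (0.079, 7), (0.082, 9), (0.085, 7), (0.088, 9), (0.091, 11), (0.094, 6)]
0.036 0.042 97 [(0.055, 12), (0.058, 14), (0.061, 10), (0.064, 6), (0.067, 8), (0.07, 7), (0.073, 8), (0.076, 8), (0.079, 7), (0.082, 8), (0.085, 9)]
tabL 288 s [0.0557 0.0588 0.0622] lat [-0.0136  0.0004  0.0135] z 0.2459731121354421
tabM 3 s [0.0551 0.0553 0.0556] lat [-0.0149 -0.0148 -0.0147] z 0.2203280399012563
tabS 1 s [0.0563 0.0563 0.0563] lat [0.0149 0.0149 0.0149] z 0.18982807071322097
cm [ 1.32 -3.57  0.45] deg [-0.01 -0.04  0.03]  now [ 0.538  -0.3032  0.3645] [-179.99   -0.04  105.53] F [-0.08 -0.06 -0.46] g 0.599 t 36.125
```

View pics/c23.png

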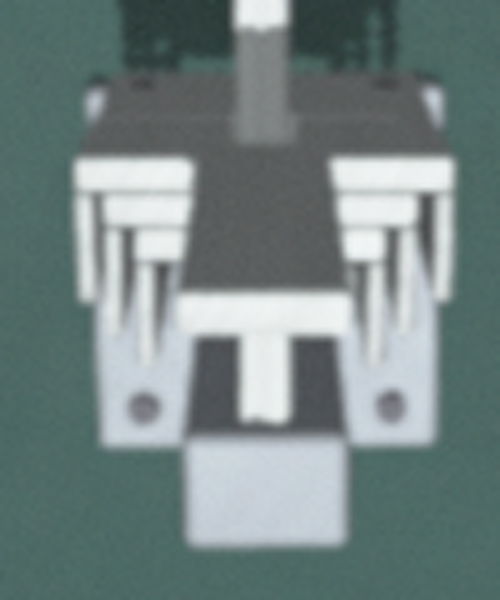

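```bash
python3 -c "
from cell import ctrl
print(ctrl.hand_in()); print(ctrl.sense()['t'])"
```

```text
the job is handed in; nothing more can be done
None
the job is handed in; nothing more can be done
```

All three spacers are hung and nested on the hook, with the small one against the stop collar. I handed the job in at about 36 s of the 64 s; no verdict is reported.

- **Medium:** I hung it over the small one and slid both back. The resistance was about 1–2 N while sliding, then rose where the collar was expected. I pressed along the bar at about 5 N rising to 6.5 N, held about half a second, then released.
- **Large:** I hung it the same way and pressed it onto the medium one at about 5 N, held about 0.6 s, then released. While pressed it leaned about 2° (0.04 rad), within the 0.10 rad limit. The press read about 4.5 N at release.
- **Last wrist picture:**
  - The three plates lie directly against each other, from 55 to 79 mm behind the tip. The flange ends are about 8 mm apart.
  - The large tab is centred within 1 mm and upright, with its top at 246 mm (245 nominal).
  - The gripper is open and clear above.

Some things were not fully confirmed:
- The collar face was hidden in the later pictures. That the small spacer is home rests on the force rise and on the first top view, which put the collar at about 78 mm.
- Bar and slot positions from the wrist camera differed by 1–2 mm between poses. I corrected the sideways position while threading each spacer.
- I did not re-measure the stator, rotor and casting at the end. Nothing was moved near them.

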